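# Dress the honey-dipper display tin

### The job

Move both honey dippers from their racks into the open display tin, bulb down on its floor: the red one must end leaning on the tin's red side with its handle sticking out over that rim, the blue one leaning out over the blue side. Lower each one down into the tin before letting go, do not drop it in, and let both come to rest. Keep the tin standing about where it is and leave everything else on the counter in its place.

Things in the scene. Friction and masses are not known exactly. Their poses are not given: they have to be found in the camera images.
- tin: open square display tin that the dippers go into, loose, 0.9 kg, standing on the counter: outside 108 mm along its x, 98 mm along its y, 118 mm tall; walls and floor 4 mm thick, so the inside is 100 x 90 mm and 114 mm deep. Origin: centre of its underside; z up. Its +x wall is red (outside, inside and on the rim), its -x wall is blue; the +y and -y walls are brown. It may be turned any way.
- red_dipper_mid (a point): centre of the red honey dipper: a rigid wooden stick 200 mm long, 60 g, round handle 14 mm in diameter whose top 75 mm is red; at its lower end a ribbed bulb 30 mm in diameter and 50 mm long with a hemispherical end. Its z axis points along the stick from the bulb to the red end. It starts leaning about 28 degrees from upright in its rack, bulb down, with its top 75 mm standing free above the rack
- red_dipper_foot (a point): tip of the bulb of the red dipper, 100 mm from its centre
- red_dipper_top (a point): red tip of the handle of the red dipper, 100 mm from its centre on the other side
- red_rack: wooden rack, fixed to the counter, that the red dipper starts in: base 135 x 72 mm, 12 mm thick, with a 29 mm high pocket for the bulb at its -x end and two 8 mm brass posts (125 mm high, 5 mm to +x of the origin, 26 mm apart along y) joined by a crossbar 97 mm up on which the stick rests, leaning towards the rack's +x. Origin: underside, near the centre of the base; z up. The dipper lifts straight up out of it
- blue_dipper_mid (a point): centre of the blue honey dipper: a rigid wooden stick 200 mm long, 60 g, round handle 14 mm in diameter whose top 75 mm is blue; at its lower end a ribbed bulb 30 mm in diameter and 50 mm long with a hemispherical end. Its z axis points along the stick from the bulb to the blue end. It starts leaning about 28 degrees from upright in its rack, bulb down, with its top 75 mm standing free above the rack
- blue_dipper_foot (a point): tip of the bulb of the blue dipper, 100 mm from its centre
- blue_dipper_top (a point): blue tip of the handle of the blue dipper, 100 mm from its centre on the other side
- blue_rack: wooden rack, fixed to the counter, that the blue dipper starts in: base 135 x 72 mm, 12 mm thick, with a 29 mm high pocket for the bulb at its -x end and two 8 mm brass posts (125 mm high, 5 mm to +x of the origin, 26 mm apart along y) joined by a crossbar 97 mm up on which the stick rests, leaning towards the rack's +x. Origin: underside, near the centre of the base; z up. The dipper lifts straight up out of it
- gift0_mid (a point): a gift tin, brown label, square 90 mm gold lid, 116 mm tall; centre (58 mm up); loose bystander
- gift1_mid (a point): a gift tin, red label, square 90 mm gold lid, 116 mm tall; centre (58 mm up); loose bystander
- syrup0_mid (a point): amber glass syrup bottle, 58 mm across, 190 mm tall; centre (95 mm up); loose bystander
- syrup1_mid (a point): green glass syrup bottle, 58 mm across, 190 mm tall; centre (95 mm up); loose bystander
- mug_mid (a point): white mug, 76 mm across plus handle, 85 mm tall; centre (42 mm up); loose bystander
- jar_mid (a point): glass jar with gold cap, 60 mm across, 100 mm tall; centre (50 mm up); loose bystander
- cocoa_mid (a point): teal cocoa can with a paper label and pale metal top, 60 mm across, 120 mm tall; centre (60 mm up); loose bystander
- cardpost: blank card on a thin post, fixed bystander: foot 70 mm across, card 90 mm wide along its y and 278 mm high at its top edge; origin: centre of its underside

How it is judged:
At the end, for the whole second after the job is handed in: Both bulb tips inside the tin under 35 mm above its underside; handle tips over 140 mm above it and over 60 mm from the tin centre towards their own colour, within 75 mm of its middle line sideways; all at rest (20 mm/s); tin upright (0.1 rad), within 40 mm of its start (z of each of red_dipper_foot, blue_dipper_foot in the frame of tin below 0.035 m and x of red_dipper_foot in the frame of tin between -0.052 and 0.052 m and y of red_dipper_foot in the frame of tin between -0.047 and 0.047 m and y of red_dipper_top in the frame of tin between -0.075 and 0.075 m and z of each of red_dipper_top, blue_dipper_top in the frame of tin above 0.14 m and x of red_dipper_top in the frame of tin above 0.06 m and linear speed of each of red_dipper, blue_dipper below 0.02 m/s and x of blue_dipper_foot in the frame of tin between -0.052 and 0.052 m and y of blue_dipper_foot in the frame of tin between -0.047 and 0.047 m and y of blue_dipper_top in the frame of tin between -0.075 and 0.075 m and x of blue_dipper_top in the frame of tin below -0.06 m and distance of tin from where it was at the start of the episode below 0.04 m and angle between tin's own z axis and vertical below 0.1 rad); the robot touches nothing.
It fails at once if the red dipper is let go with its bulb in or over the tin and more than 50 mm above the counter (contact force between the fingers and red_dipper below 0.05 N and z of red_dipper_foot in the frame of tin above 0.05 m and horizontal distance between red_dipper_foot and tin below 0.06 m).
It fails at once if the blue dipper is let go with its bulb in or over the tin and more than 50 mm above the counter (contact force between the fingers and blue_dipper below 0.05 N and z of blue_dipper_foot in the frame of tin above 0.05 m and horizontal distance between blue_dipper_foot and tin below 0.06 m).
It fails at once if the tin is tipped by more than 15 degrees (angle between tin's own z axis and vertical above 0.26 rad).
It fails at once if a bystander (gift tin, bottle, mug, jar or can) is moved by more than 30 mm or knocked over (distance of any of gift0_mid, gift1_mid, syrup0_mid, syrup1_mid, mug_mid, jar_mid, cocoa_mid from where it was at the start of the episode above 0.03 m or angle between any of gift0_mid, gift1_mid, syrup0_mid, syrup1_mid, mug_mid, jar_mid, cocoa_mid's own z axis and vertical above 0.4 rad).
It also fails if it takes over 72 s, if anything falls off the work surface, if the arm or the gripper's body presses on something with over 40 N, if the wrist force passes 120 N, or if a joint passes its speed limit or range.

### The arm

A 7-joint arm with a two-finger parallel gripper is mounted at the origin on the work surface. World frame = base frame: x ahead of the robot, y to its left, z up, the work surface at z = 0. Lengths are in m, angles in rad, forces in N, time in s.
With the tool pointing down it reaches from about 0.4 to 0.85 m from the base axis. Payload 10.4 kg.
Tool frame: the origin (TCP) lies between the finger pads; the fingertips stand 8 mm ahead of it and the grasp point (between the pads) lies 11 mm behind it; z points along the fingers, x is the direction in which the jaws open and shut, and the axes are right-handed (so a half turn about z gives the same grasp; the last joint's range is limited). The gripper opens to 87 mm and grips with 3 to 60 N. Pads are 19 mm wide; open, the fingers measure 117 mm over their backs; the gripper's body (75 mm by 190 mm) begins 51 mm behind the grasp point.
Start: joints at [1.138, 0.332, -0.065, 1.46, 0.022, 1.35, -0.088], TCP at [0.249, -0.573, 0.231] pointing down, gripper open.
Joint ranges: [-2.6, 2.6], [-0.5, 2.12], [-1.47, 1.34], [0.16, 2.42], [-1.27, 4.41], [0.06, 2.06], [-2.6, 2.6]. Speed limits (rad/s): [2.22, 2.22, 2.79, 2.79, 3.14, 3.14, 3.14].

### API

Orientations are given as a unit quaternion [x, y, z, w].
In Python, from bench import r, viewer gives the robot as it stands.
- The arm moves only by the tool apply_moves, never from a script. Its argument "increments" is a list of rows, each an object with "grip": the closure in counts, from 0 (fully open) to 255 (shut); "xyz": the shift along the tool's x, y, z in mm, a list of three; "rotation": the turn, a rotation vector about the tool's x, y, z in degrees, a list of three. A call has 1 to 5 rows; each row is the pose to reach, as a shift and turn from the pose measured when the call began, along the tool's axes at that moment; what a row does not reach only later rows make up. A row lasts 1/8 s, in which the tool goes at most 62.5 mm and 10.7 degrees, less where a joint would pass 70% of its speed; a pose out of reach is approached as far as the arm can. A call with a gripper value outside its range is refused whole. The fingers move at their own pace and stop on an object; "squeeze" is the grip in N (left out, the last holds). Time passes only in rows, so rows that repeat a pose let the fingers close. It gives the time, the measured TCP pose, the force and the opening at its end, in the units of the state.
- r.read_state(): the state, without advancing time (a new reading comes with each control period).
- viewer.camera(name): name is "scene" or "top" or "wrist"; returns a dict with "img" (480x640x3 uint8, blue, green, red), "range_z" (480x640 float32, m along the optical axis (not along the pixel's ray), 0 where there is no reading), "vertical_fov" (degrees; the focal length in pixels is half the picture's height over the tangent of half this angle, whatever the lens; pixels are square), "cx", "cy" (the principal point, pixels), "rvec" (rotation vector, rad) and "tvec" (3), from world to camera coordinates, as OpenCV has them. Camera axes: x right, y down, z forward; pixel columns grow to the right and rows downward; lengths in m; the calibration is good to about 2 mm. A picture is of the moment at which its call begins.
- r.close_job(): hands the job in, once; it reports no verdict.
The state is a dict: "time": time; "joint_positions": joint angles; "joint_vel": joint speeds; "joint_torque": joint torques, N m; "ee_pos": TCP position; "eef_rot": TCP orientation; "ft_force": force on the tool from outside, world axes, zero at the start; "torque": the same for the moment, N m; "width": finger opening in m.
Only numpy, scipy, OpenCV 4.12 (cv2) and the standard library are available. Lean on these libraries where they do the work, as an engineer would, in place of code of your own. Each camera call takes 0.05 s, during which the arm holds its last target.

## Working session

There is one attempt and no reset: what is moved stays moved. The work goes in short steps, Python scripts to look and compute and a tool call to move; the robot and the scene stay as the last step left them, time stands still between calls to the robot, and variables do not carry over. Pictures are saved under pics/ and viewed, and the job is handed in when it is done.

Besides the shell and the picture viewer there is one more tool, called in YAML: its name, and indented under it one key for each argument. apply_moves: Moves the arm, as the interface text tells. Its arguments: {"type":"object","properties":{"increments":{"type":"array","items":{"type":"object","properties":{"grip":{"type":"number"},"xyz":{"type":"array","items":{"type":"number"}},"rotation":{"type":"array","items":{"type":"number"}}}}},"squeeze":{"type":"number"}},"required":["increments"]}

```bash
ls; mkdir -p pics; python3 - <<'E'
from bench import r, viewer
import cv2, numpy as np
s=r.read_state(); print(s)
for n in ["scene","top","wrist"]:
    c=viewer.camera(n); cv2.imwrite(f"pics/{n}0.png",c["img"]); np.savez(f"{n}0.npz",**c)
    print(n,c["vertical_fov"],c["cx"],c["cy"],c["rvec"],c["tvec"])
E
```

```text
pics
{'time': 0.0, 'joint_positions': array([ 1.13844559,  0.33288623, -0.06469648,  1.46094484,  0.02161905,
        1.34991395, -0.08850163]), 'joint_vel': array([-0.00036231, -0.00065773, -0.00052447, -0.00126141, -0.00018106,
        0.00058016,  0.00111487]), 'joint_torque': array([ 5.12254303e-05, -6.23249888e+01,  2.45352031e-02, -3.89891553e+01,
       -6.12494652e-02,  3.98023822e-02,  1.11802201e-04]), 'ee_pos': array([ 0.24882194, -0.57291691,  0.22974329]), 'eef_rot': array([ 8.36181375e-01, -5.48452530e-01, -6.31804398e-04, -3.61905541e-04]), 'ft_force': array([-0.04448828, -0.2337788 , -0.09377851]), 'torque': array([ 0.01780619, -0.03426358,  0.01789845]), 'width': 0.087214280051595}
scene 54.31189022653671 316.87191545056396 243.82286378111746 [ 2.18419056  0.9526914  -0.38524526] [-0.37792882 -0.19417563  1.48134911]
top 43.06589882200085 326.0162651523319 239.26276999822798 [ 2.16571942 -2.20379042  0.11899265] [-0.01148271  0.58278367  1.62250039]
wrist 64.11002842619428 321.56214327723177 240.64112213686022 [-2.4411521   1.60182106  0.20812841] [-0.62386757 -0.0313885   0.38930207]
```

View pics/scene0.png

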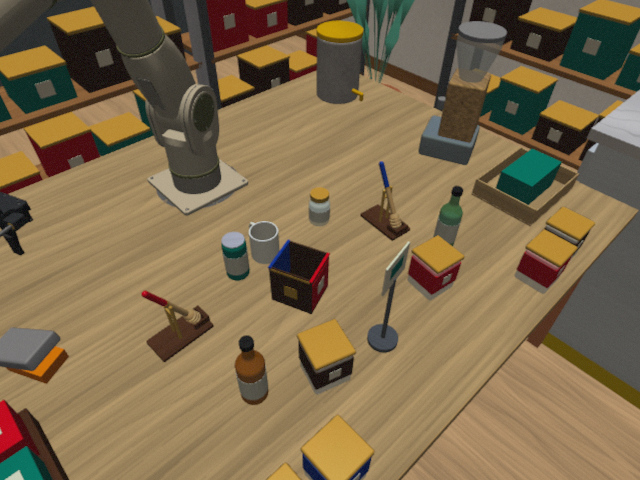

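View pics/top0.png

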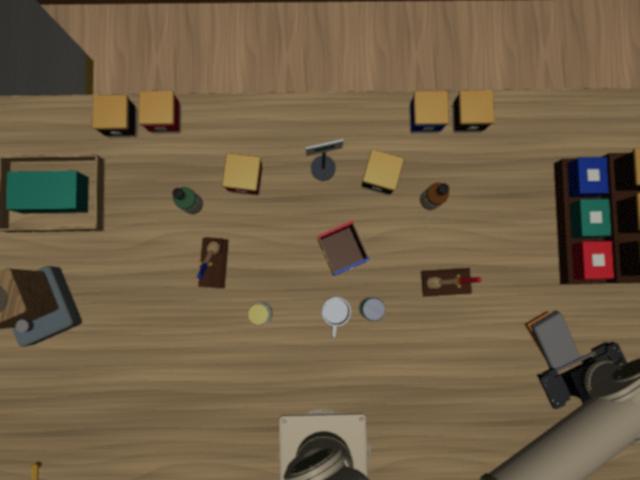

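View pics/wrist0.png

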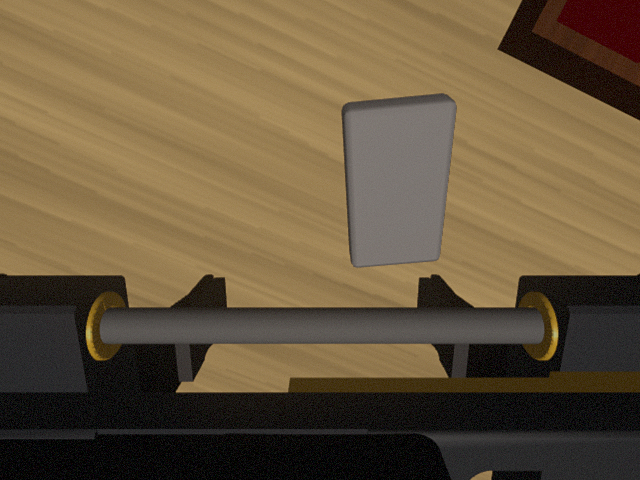

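The top view shows the tin at about (343,248), its red side away from the robot and its blue side towards it. The red rack is at (447,282) with the handle towards -y, and the blue rack at (212,262) with the handle towards the robot. Next I'll measure the poses.

```bash
cat > h.py <<'E'
import numpy as np, cv2
from scipy.spatial.transform import Rotation as R
def cam(c):
    f=240/np.tan(np.radians(float(c["vertical_fov"]))/2)
    return f,float(c["cx"]),float(c["cy"]),cv2.Rodrigues(np.array(c["rvec"],float).reshape(3,1))[0],np.array(c["tvec"],float).ravel()
def cloud(c):
    f,cx,cy,Rm,t=cam(c); z=np.array(c["range_z"],float)
    v,u=np.mgrid[0:480,0:640]
    P=np.stack([(u-cx)/f*z,(v-cy)/f*z,z],-1)
    W=(P-t)@Rm; W[z<=0]=np.nan
    return W
def proj(c,p):
    f,cx,cy,Rm,t=cam(c); q=np.atleast_2d(p)@Rm.T+t
    return np.stack([f*q[:,0]/q[:,2]+cx,f*q[:,1]/q[:,2]+cy],-1)
def colormask(img,name):
    h=cv2.cvtColor(img,cv2.COLOR_BGR2HSV).astype(int); H,S,V=h[...,0],h[...,1],h[...,2]
    if name=="red": return ((H<8)|(H>172))&(S>170)&(V>60)
    if name=="blue": return (H>108)&(H<128)&(S>150)&(V>60)
E
python3 - <<'E'
from h import *
np.set_printoptions(precision=4,suppress=True)
for n in ["scene","top"]:
    c=dict(np.load(n+"0.npz")); W=cloud(c); img=c["img"]
    ws=(W[...,0]>.3)&(W[...,0]<.8)&(abs(W[...,1])<.5)&(W[...,2]>.02)&(W[...,2]<.4)
    for col in ["red","blue"]:
        m=colormask(img,col)&ws
        k,l,st,ce=cv2.connectedComponentsWithStats(m.astype(np.uint8))
        for i in range(1,k):
            if st[i,4]<20: continue
            p=W[l==i]; print(n,col,st[i],"mean",p.mean(0),"min",p.min(0),"max",p.max(0))
# top height map blobs
c=dict(np.load("top0.npz")); W=cloud(c)
z=W[...,2]
m=(z>.03)&(z<.35)&(W[...,0]>.25)
k,l,st,ce=cv2.connectedComponentsWithStats(m.astype(np.uint8))
for i in range(1,k):
    if st[i,4]<40: continue
    p=W[l==i]; zt=np.percentile(p[:,2],98); q=p[p[:,2]>zt-.01]
    (cc,wh,a)=cv2.minAreaRect((q[:,:2]*1000).astype(np.float32)); print(i,ce[i],"ztop%.3f"%zt,cc,wh,a)
m=(z>.006)&(z<.02)
k,l,st,ce=cv2.connectedComponentsWithStats(m.astype(np.uint8))
for i in range(1,k):
    if st[i,4]<300: continue
    p=W[l==i]; print("low",ce[i],cv2.minAreaRect((p[:,:2]*1000).astype(np.float32)))
print("table z",np.nanmedian(z[330:400,150:250]))
E
```

```text
scene red [309 253  20  55 417] mean [ 0.6049 -0.0429  0.0863] min [ 0.5567 -0.0872  0.02  ] max [0.6231 0.0054 0.1221]
scene red [409 257  45  37 623] mean [0.7635 0.1618 0.0635] min [0.7119 0.1506 0.0294] max [0.8    0.2172 0.0949]
scene red [142 291  25  15 150] mean [ 0.4687 -0.3729  0.1631] min [ 0.4614 -0.3916  0.1278] max [ 0.4731 -0.3513  0.1926]
scene blue [380 162   9  25  90] mean [0.5028 0.2893 0.1622] min [0.4848 0.2831 0.1316] max [0.5198 0.2967 0.1918]
scene blue [269 240  21  28 107] mean [ 0.5078 -0.0808  0.1171] min [ 0.4881 -0.1249  0.1046] max [ 0.5267 -0.0363  0.1226]
top red [321 223  30  15  64] mean [ 0.599  -0.0466  0.1042] min [ 0.583  -0.0824  0.0706] max [ 0.6144 -0.0071  0.125 ]
top red [459 278  22   6 101] mean [ 0.463  -0.3713  0.1605] min [ 0.4559 -0.3927  0.1216] max [ 0.4692 -0.3537  0.1968]
top blue [198 264   8  14  31] mean [0.4955 0.2884 0.1725] min [0.4813 0.2855 0.1345] max [0.5155 0.2919 0.1949]
1 [159.1144 110.9028] ztop0.122 (926.3402099609375, 415.60986328125) (91.47349548339844, 89.09033966064453) 89.709228515625
2 [429.409  110.8368] zto
[... 2267 characters left out ...]
9805, 182.42947387695312) 10.097272872924805
low [323.33   168.4852] ((782.356689453125, -17.243438720703125), (66.3624038696289, 68.4131088256836), 89.20613098144531)
low [216.6769 269.345 ] ((525.0669555664062, 284.7204895019531), (71.77649688720703, 134.50611877441406), 84.7685775756836)
low [448.9286 272.628 ] ((484.46240234375, -348.34747314453125), (30.083293914794922, 135.88796997070312), 3.701718807220459)
low [450.4337 290.5497] ((438.4642333984375, -350.21856689453125), (31.06536865234375, 135.44357299804688), 3.3417611122131348)
low [323.4673 435.4245] ((33.0267333984375, -5.360809326171875), (232.2942352294922, 167.1842041015625), 89.76850128173828)
table z -0.0011219266326341886
```

```bash
cat > stick.py <<'E'
from h import *
def lineplane(c,m):
    f,cx,cy,Rm,t=cam(c)
    v,u=np.nonzero(m); P=np.stack([u,v],-1).astype(np.float32)
    vx,vy,x0,y0=cv2.fitLine(P,cv2.DIST_L2,0,.01,.01).ravel()
    s=(P-[x0,y0])@[vx,vy]; e=np.array([[x0,y0]+s.min()*np.array([vx,vy]),[x0,y0]+s.max()*np.array([vx,vy])])
    ray=lambda p:(np.array([(p[0]-cx)/f,(p[1]-cy)/f,1]))@Rm
    a,b=ray(e[0]),ray(e[1]); n=np.cross(a,b); C=-t@Rm
    return n/np.linalg.norm(n),C,e,ray
def blob(c,col,ctr,rad=.08):
    W=cloud(c); m=colormask(c["img"],col)&(np.linalg.norm(W-ctr,axis=-1)<rad)
    k,l,st,ce=cv2.connectedComponentsWithStats(m.astype(np.uint8)); i=1+np.argmax(st[1:,4]); return l==i
def stick(c1,c2,col,ctr):
    o=[lineplane(c,blob(c,col,ctr)) for c in (c1,c2)]
    (n1,C1,e1,r1),(n2,C2,e2,r2)=o
    d=np.cross(n1,n2); d/=np.linalg.norm(d); d*=np.sign(d[2])
    # point: least squares
    A=np.array([n1,n2,d]); p0=np.linalg.solve(A,[n1@C1,n2@C2,d@np.array(ctr)])
    tops=[]
    for (n,C,e,ray) in o:
        for p in e:
            rr=ray(p); # closest approach of ray C+s rr and p0+k d
            M=np.stack([rr,-d],-1); s,k=np.linalg.lstsq(M,p0-C,rcond=None)[0]; tops.append(k)
    return p0,d,tops
E
python3 - <<'E'
from stick import *
np.set_printoptions(precision=4,suppress=True)
c1=dict(np.load("scene0.npz"));c2=dict(np.load("top0.npz"))
for col,ctr in (("red",(.465,-.372,.16)),("blue",(.5,.289,.165))):
    p0,d,t=stick(c1,c2,col,ctr)
    print(col,p0,d,"lean",np.degrees(np.arccos(d[2])),"yaw",np.degrees(np.arctan2(d[1],d[0])),"ends",np.array(t))
    for c,k in((c1,t[:2]),(c2,t[2:])): print("top",p0+max(k)*d,"low",p0+min(k)*d)
# mean heights per camera on known tops, table
for n,c in(("scene",c1),("top",c2)):
    W=cloud(c); z=W[...,2]
    q=lambda x,y,r:(abs(W[...,0]-x)<r)&(abs(W[...,1]-y)<r)
    for nm,x,y,zz in(("gift0",.7534,-.172,.116),("gift1",.7537,.196,.116),("table",.6,.15,0),("table",.55,-.2,0)):
        m=q(x,y,.03)&(z>zz-.02)&(z<zz+.02); print(n,nm,np.median(z[m])-zz)
    # tin rim
    m=q(.553,-.0645,.09)&(z>.108)&(z<.13)
    p=W[m]; print("rim n",len(p),np.median(p[:,2]),cv2.minAreaRect((p[:,:2]*1000).astype(np.float32)))
    for nm,(x,y) in {"redrack":(.461,-.349),"bluerack":(.525,.285)}.items():
        m=q(x,y,.085)&(z>.006)&(z<.02); print(nm,np.median(z[m]),cv2.minAreaRect((W[m][:,:2]*1000).astype(np.float32)))
E
```

```text
red [ 0.4631 -0.373   0.1595] [ 0.0181 -0.4757  0.8794] lean 28.428160786571507 yaw -87.81604956747044 ends [ 0.0347 -0.0443 -0.0371  0.0381]
top [ 0.4637 -0.3895  0.1901] low [ 0.4623 -0.3519  0.1205]
top [ 0.4637 -0.3911  0.193 ] low [ 0.4624 -0.3553  0.1269]
blue [0.5041 0.2865 0.1665] [-0.3705 -0.0522  0.9274] lean 21.97009597942887 yaw -171.97384152622308 ends [ 0.0335 -0.0384  0.0647 -0.0332]
top [0.4916 0.2848 0.1976] low [0.5183 0.2885 0.1308]
top [0.4801 0.2831 0.2265] low [0.5164 0.2883 0.1357]
scene gift0 0.0005483336500773511
scene gift1 0.0010163859378180817
scene table 0.0010795845167099775
scene table 0.0008461402788400318
rim n 636 0.1175912983169419 ((553.8740234375, -61.24102020263672), (113.92469787597656, 102.29237365722656), 22.116477966308594)
redrack 0.012293436632114085 ((464.75, -344.7183837890625), (147.49530029296875, 107.85004425048828), 72.03028106689453)
bluerack 0.013257904500204247 ((521.0855712890625, 292.93109130859375), (155.61343383789062, 124.23403930664062), 10.75925350189209)
top gift0 -0.00046388819085402266
top gift1 -0.0006002527625693505
top table -0.0006020969290009124
top table -0.0004377387888837067
rim n 379 0.11740312985807679 ((552.789794921875, -64.73310089111328), (111.046630859375, 100.72130584716797), 22.488079071044922)
redrack 0.011309838759641196 ((460.300537109375, -348.44610595703125), (166.84085083007812, 166.5393829345703), 89.44451141357422)
bluerack 0.010660613260371814 ((525.8671264648438, 284.30364990234375), (168.30087280273438, 167.9512176513672), 0.0421195812523365)
```

```bash
python3 - <<'E'
import cv2
a=cv2.imread("pics/scene0.png"); t=cv2.imread("pics/top0.png")
o=[a[275:365,130:230],a[150:250,340:430],t[255:305,410:490],t[225:295,185:240],t[210:285,305:380]]
cv2.imwrite("pics/crops.png",cv2.hconcat([cv2.resize(x,(260,260),interpolation=cv2.INTER_CUBIC) for x in o[:3]]))
cv2.imwrite("pics/crops2.png",cv2.hconcat([cv2.resize(x,(390,390),interpolation=cv2.INTER_CUBIC) for x in (o[3],o[4])]))
E
```

```text
(no output)
```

View pics/crops.png

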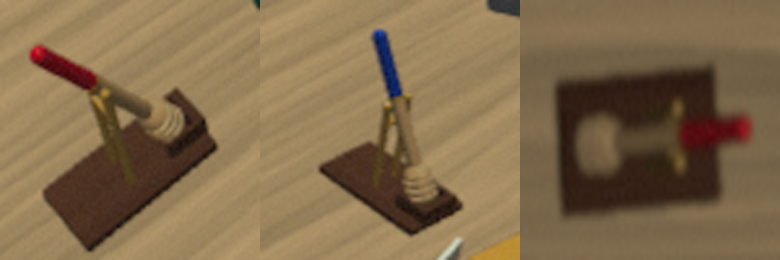

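View pics/crops2.png

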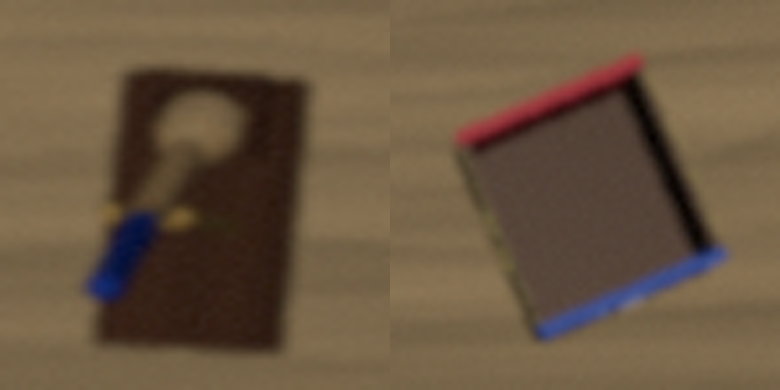

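```bash
sed -i 's/(H>108)&(H<128)&(S>150)&(V>60)/(H>105)\&(H<130)\&(S>110)\&(V>35)/' h.py; python3 - <<'E'
from stick import *
np.set_printoptions(precision=4,suppress=True)
c1=dict(np.load("scene0.npz"));c2=dict(np.load("top0.npz"))
for col,ctr in (("red",(.465,-.372,.16)),("blue",(.498,.288,.165))):
    p0,d,t=stick(c1,c2,col,ctr)
    print([blob(c,col,ctr).sum() for c in (c1,c2)])
    print(col,p0,d,"lean",np.degrees(np.arccos(d[2])),"yaw",np.degrees(np.arctan2(d[1],d[0])),"ends",np.array(t))
    for c,k in((c1,t[:2]),(c2,t[2:])): print("top",p0+max(k)*d,"low",p0+min(k)*d)
# joint model: tool now
E
```

```text
[np.int64(150), np.int64(101)]
red [ 0.4631 -0.373   0.1595] [ 0.0181 -0.4757  0.8794] lean 28.428160786571507 yaw -87.81604956747044 ends [ 0.0347 -0.0443 -0.0371  0.0381]
top [ 0.4637 -0.3895  0.1901] low [ 0.4623 -0.3519  0.1205]
top [ 0.4637 -0.3911  0.193 ] low [ 0.4624 -0.3553  0.1269]
[np.int64(95), np.int64(68)]
blue [0.5075 0.2827 0.1694] [-0.4231 -0.0067  0.906 ] lean 25.035640532183148 yaw -179.09112055348274 ends [ 0.0333 -0.037   0.0705 -0.0168]
top [0.4934 0.2825 0.1996] low [0.5232 0.283  0.1359]
top [0.4777 0.2822 0.2333] low [0.5146 0.2828 0.1542]
```

```bash
cat > mv.py <<'E'
from h import *
def inc(p,yaw,tilt_axis=None,tilt=0):
    """target TCP pos, tool pointing down, tool x at yaw(deg) -> tool increments"""
    from bench import r
    s=r.read_state(); R0=R.from_quat(s["eef_rot"])
    a=np.radians(yaw); x=np.array([np.cos(a),np.sin(a),0]); z=np.array([0,0,-1.]); y=np.cross(z,x)
    R1=R.from_matrix(np.stack([x,y,z],-1))
    if tilt_axis is not None: R1=R.from_rotvec(np.radians(tilt)*np.array(tilt_axis,float))*R1
    rel=R0.inv()*R1
    print("t",round(s["time"],2),"pos",s["ee_pos"].round(4),"w",round(s["width"],4),"F",s["ft_force"].round(2),"j",s["joint_positions"].round(2))
    print("xyz",(R0.inv().apply(np.array(p)-s["ee_pos"])*1000).round(1),"rot",np.degrees(rel.as_rotvec()).round(1))
E
python3 -c "
from mv import *
inc([.463,-.375,.27],2.5)"
```

```text
t 0.15 pos [ 0.2489 -0.573   0.2299] w 0.0871 F [-0.31 -0.03  0.42] j [ 1.14  0.33 -0.06  1.46  0.02  1.35 -0.09]
xyz [ -96.3 -275.2  -40. ] rot [ -0.    0.1 -69. ]
```

apply_moves:
  increments:
    - {"grip": 0,"xyz": [-14,-40,-40],"rotation": [0,0,-10]}
    - {"grip": 0,"xyz": [-28,-80,-40],"rotation": [0,0,-20]}
    - {"grip": 0,"xyz": [-42,-120,-40],"rotation": [0,0,-30]}
    - {"grip": 0,"xyz": [-56,-160,-40],"rotation": [0,0,-40]}
    - {"grip": 0,"xyz": [-70,-200,-40],"rotation": [0,0,-50]}

```text
time: 0.78
ee_pos: [0.4053, -0.428, 0.2698]
eef_rot: [0.99, -0.141, -0.0, -0.001]
ft_force: [0.6, -0.2, -0.3]
width: 0.0869
```

```bash
python3 -c "
from mv import *
inc([.463,-.375,.27],2.5)"
```

```text
t 0.78 pos [ 0.4053 -0.428   0.2698] w 0.0869 F [ 0.63 -0.15 -0.31] j [ 0.97  0.25 -0.29  1.49  0.07  1.41  0.4 ]
xyz [ 40.7 -67.   -0.2] rot [ -0.1   0.1 -18.7]
```

apply_moves:
  increments:
    - {"grip": 0,"xyz": [20,-33,0],"rotation": [0,0,-9.5]}
    - {"grip": 0,"xyz": [40.7,-67,0],"rotation": [0,0,-18.7]}
    - {"grip": 0,"xyz": [40.7,-67,0],"rotation": [0,0,-18.7]}

```text
time: 1.15
ee_pos: [0.4655, -0.3718, 0.2696]
eef_rot: [1.0, 0.026, 0.0, -0.001]
ft_force: [0.2, -0.3, 0.5]
width: 0.0871
```

```bash
python3 -c "
from mv import *
inc([.463,-.375,.152],2.5)
from bench import viewer
c=viewer.camera('wrist'); cv2.imwrite('pics/w1.png',c['img']); np.savez('w1.npz',**c)
p0=np.array([.4631,-.373,.1595]);d=np.array([.0181,-.4757,.8794])
print(proj(c,[p0+k*d for k in(.037,0,-.04,-.1)]))"
```

```text
t 1.15 pos [ 0.4655 -0.3718  0.2696] w 0.0871 F [ 0.17 -0.29  0.45] j [ 0.9   0.28 -0.37  1.47  0.1   1.42  0.58]
xyz [ -2.7   3.4 117.6] rot [-0.2 -0.   0.4]
[[319.01750875 281.98946799]
 [319.58312813 242.54173738]
 [320.08091904 207.82453643]
 [320.67012496 166.73182042]]
```

View pics/w1.png

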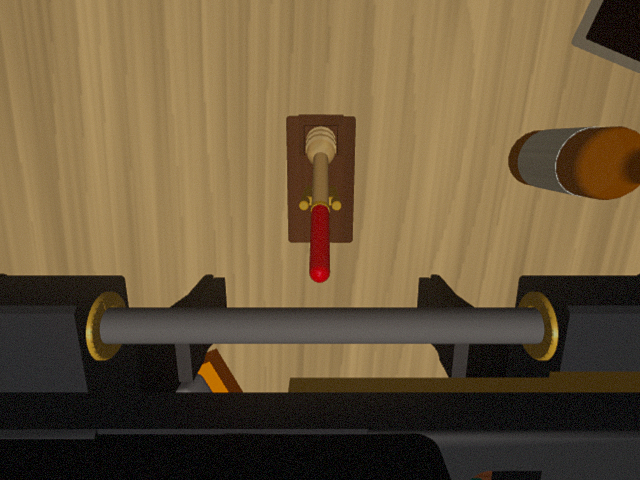

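The wrist view matches the prediction: the tip is at (319,281) and the stick runs up to the crossbar at (321,205), aligned with the jaws' mid-plane. Descending.

apply_moves:
  increments:
    - {"grip": 0,"xyz": [-2.7,3.4,40],"rotation": [0,0,0.4]}
    - {"grip": 60,"xyz": [-2.7,3.4,80],"rotation": [0,0,0.4]}
    - {"grip": 100,"xyz": [-2.7,3.4,110],"rotation": [0,0,0.4]}
    - {"grip": 120,"xyz": [-2.7,3.4,117.6],"rotation": [0,0,0.4]}
    - {"grip": 120,"xyz": [-2.7,3.4,117.6],"rotation": [0,0,0.4]}
  squeeze: 30

```text
time: 1.82
ee_pos: [0.4608, -0.3778, 0.1524]
eef_rot: [1.0, 0.019, -0.001, -0.001]
ft_force: [0.5, -0.3, 0.3]
width: 0.0549
```

```bash
python3 -c "
from mv import *
inc([.463,-.375,.152],2.5)
from bench import viewer
c=viewer.camera('wrist'); cv2.imwrite('pics/w2.png',c['img'])"
```

```text
t 1.82 pos [ 0.4608 -0.3778  0.1524] w 0.0549 F [ 0.5  -0.28  0.3 ] j [ 0.9   0.35 -0.36  1.62  0.13  1.19  0.55]
xyz [ 2.3 -2.8  0.4] rot [-0.1  0.1 -0.4]
```

View pics/w2.png

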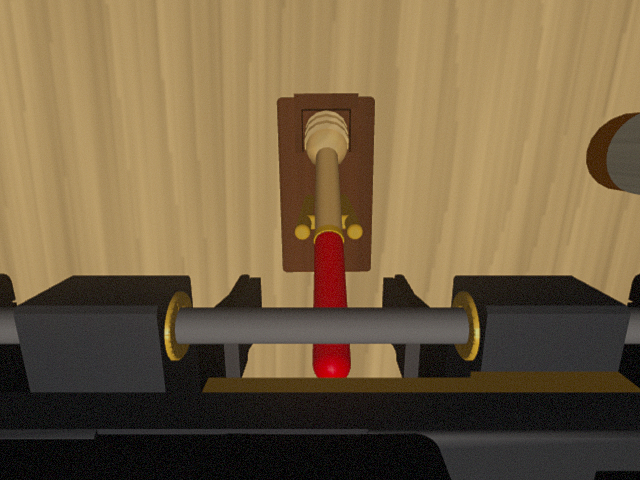

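apply_moves:
  increments:
    - {"grip": 120,"xyz": [2.3,-2.8,0.4],"rotation": [0,0,-0.4]}
    - {"grip": 120,"xyz": [2.3,-2.8,0.4],"rotation": [0,0,-0.4]}

```text
time: 2.12
ee_pos: [0.4643, -0.375, 0.1538]
eef_rot: [1.0, 0.023, 0.001, 0.0]
ft_force: [0.4, 0.2, 0.2]
width: 0.0469
```

```bash
python3 -c "
from mv import *
inc([.463,-.375,.152],2.5)"
```

```text
t 2.12 pos [ 0.4643 -0.375   0.1538] w 0.0469 F [0.37 0.24 0.2 ] j [ 0.9   0.35 -0.36  1.62  0.13  1.19  0.55]
xyz [-1.3 -0.   1.8] rot [ 0.  -0.1  0.1]
```

apply_moves:
  increments:
    - {"grip": 255,"xyz": [-1,0,1]}
    - {"grip": 255,"xyz": [-1,0,1]}
    - {"grip": 255,"xyz": [-1,0,1]}
    - {"grip": 255,"xyz": [-1,0,1]}
    - {"grip": 255,"xyz": [-1,0,1]}
  squeeze: 30

```text
$.increments[0]: bad value
```

```bash
python3 -c "
from mv import *
inc([.463,-.375,.152],2.5)
from bench import viewer
c=viewer.camera('wrist'); cv2.imwrite('pics/w3.png',c['img'])"
```

```text
t 2.12 pos [ 0.4643 -0.375   0.1538] w 0.0469 F [0.37 0.24 0.2 ] j [ 0.9   0.35 -0.36  1.62  0.13  1.19  0.55]
xyz [-1.3 -0.   1.8] rot [ 0.  -0.1  0.1]
```

View pics/w3.png

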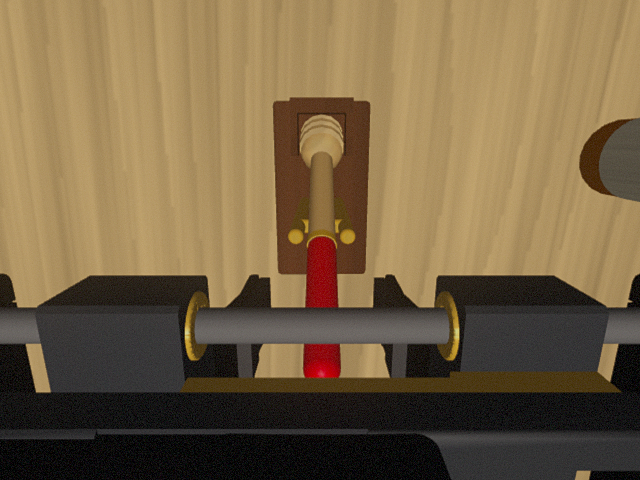

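The stick at (321,310) is centred between the jaws. I'll close with no shift.

apply_moves:
  increments:
    - {"grip": 255,"xyz": [0,0,0],"rotation": [0,0,0]}
    - {"grip": 255,"xyz": [0,0,0],"rotation": [0,0,0]}
    - {"grip": 255,"xyz": [0,0,0],"rotation": [0,0,0]}
    - {"grip": 255,"xyz": [0,0,0],"rotation": [0,0,0]}
    - {"grip": 255,"xyz": [0,0,0],"rotation": [0,0,0]}
  squeeze: 35

```text
time: 2.8
ee_pos: [0.464, -0.375, 0.1535]
eef_rot: [1.0, 0.023, 0.0, -0.0]
ft_force: [0.3, -0.0, 0.0]
width: 0.0131
```

apply_moves:
  increments:
    - {"grip": 255,"xyz": [0,0,-15],"rotation": [0,0,0]}
    - {"grip": 255,"xyz": [0,0,-40],"rotation": [0,0,0]}
    - {"grip": 255,"xyz": [0,0,-75],"rotation": [0,0,0]}
    - {"grip": 255,"xyz": [0,0,-110],"rotation": [0,0,0]}
    - {"grip": 255,"xyz": [0,0,-145],"rotation": [0,0,0]}

```text
time: 3.42
ee_pos: [0.4638, -0.375, 0.3008]
eef_rot: [1.0, 0.023, 0.001, 0.0]
ft_force: [0.5, 0.7, -1.2]
width: 0.0131
```

```bash
python3 -c "
from mv import *
inc([.463,-.375,.32],2.5)
from bench import viewer
c=viewer.camera('scene'); cv2.imwrite('pics/s4.png',c['img']); np.savez('s4.npz',**c)
c=viewer.camera('wrist'); cv2.imwrite('pics/w4.png',c['img'])"
```

```text
t 3.42 pos [ 0.4638 -0.375   0.3008] w 0.0131 F [ 0.5   0.72 -1.19] j [ 0.9   0.26 -0.37  1.41  0.09  1.48  0.58]
xyz [ -0.8   0.  -19.2] rot [ 0.  -0.1  0.1]
```

View pics/s4.png

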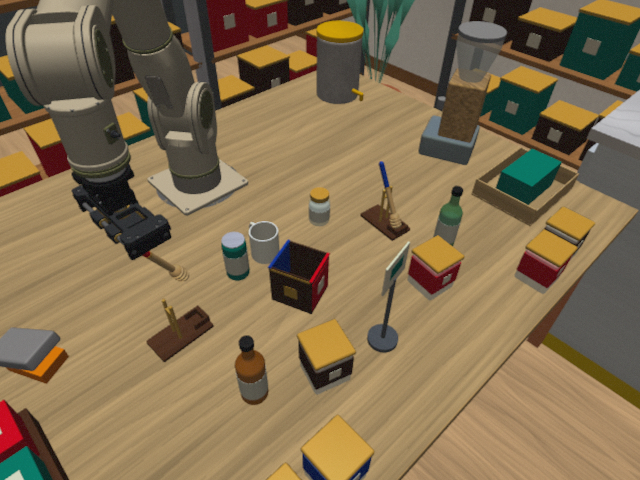

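View pics/w4.png

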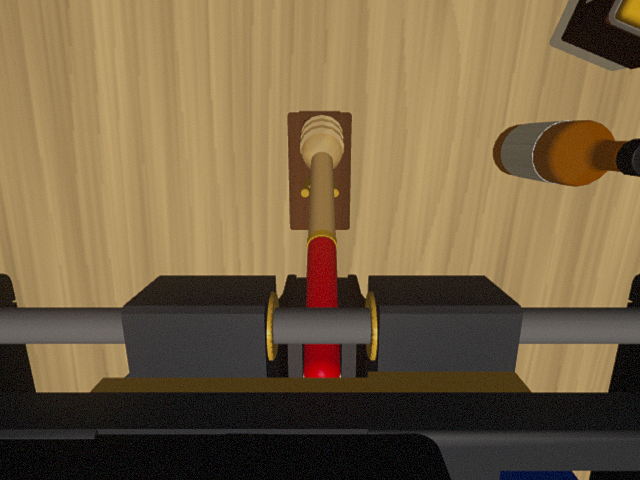

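The red dipper is held firmly and clear of its rack. Now I'll carry it and turn it to the tin's heading.

```bash
cat >> mv.py <<'E'
def path(p,yaw,n,dt=1):
    """n rows straight to p,yaw; print first 5 rows"""
    from bench import r
    s=r.read_state(); R0=R.from_quat(s["eef_rot"]); x0=R0.as_matrix()[:,0]; y0=np.degrees(np.arctan2(x0[1],x0[0]))
    dy=(yaw-y0)
    print("t",round(s["time"],2),"pos",s["ee_pos"].round(4),"yaw",y0.round(1),"w",round(s["width"],4),"F",s["ft_force"].round(2),"j",s["joint_positions"].round(2))
    for i in range(1,min(n,5)+1):
        f=i/n; print((R0.inv().apply(np.array(p)-s["ee_pos"])*1000*f).round(0),"rz",(-dy*f).round(1))
E
python3 -c "
from mv import *
path([.592,-.0245,.312],112.4,12)"
```

```text
t 3.52 pos [ 0.4652 -0.3757  0.3039] yaw 2.6 w 0.0136 F [ 1.17  0.22 -0.65] j [ 0.9   0.26 -0.37  1.41  0.09  1.48  0.58]
[ 12. -29.  -1.] rz -9.2
[ 24. -58.  -1.] rz -18.3
[ 36. -86.  -2.] rz -27.5
[  48. -115.   -3.] rz -36.6
[  59. -144.   -4.] rz -45.8
```

apply_moves:
  increments:
    - {"grip": 255,"xyz": [12,-29,-2],"rotation": [0,0,-9]}
    - {"grip": 255,"xyz": [24,-58,-4],"rotation": [0,0,-18]}
    - {"grip": 255,"xyz": [36,-86,-6],"rotation": [0,0,-27]}
    - {"grip": 255,"xyz": [48,-115,-8],"rotation": [0,0,-36]}
    - {"grip": 255,"xyz": [59,-144,-8],"rotation": [0,0,-45]}

```text
time: 4.15
ee_pos: [0.5177, -0.228, 0.3119]
eef_rot: [0.914, 0.406, 0.002, 0.003]
ft_force: [-0.3, 0.4, -0.9]
width: 0.0129
```

```bash
python3 -c "
from mv import *
path([.592,-.0245,.312],112.4,7)"
```

```text
t 4.15 pos [ 0.5177 -0.228   0.3119] yaw 47.9 w 0.0129 F [-0.26  0.43 -0.91] j [ 0.8   0.21 -0.55  1.47  0.11  1.48  1.09]
[ 29. -12.  -0.] rz -9.2
[ 57. -23.  -0.] rz -18.4
[ 86. -35.  -0.] rz -27.6
[115. -46.  -0.] rz -36.9
[143. -58.  -0.] rz -46.1
```

apply_moves:
  increments:
    - {"grip": 255,"xyz": [29,-12,0],"rotation": [0,0,-9.2]}
    - {"grip": 255,"xyz": [57,-23,0],"rotation": [0,0,-18.4]}
    - {"grip": 255,"xyz": [86,-35,0],"rotation": [0,0,-27.6]}
    - {"grip": 255,"xyz": [115,-46,0],"rotation": [0,0,-36.9]}
    - {"grip": 255,"xyz": [143,-58,0],"rotation": [0,0,-46]}

```text
time: 4.78
ee_pos: [0.5707, -0.0821, 0.3117]
eef_rot: [0.681, 0.733, 0.001, 0.004]
ft_force: [0.0, 0.5, -0.1]
width: 0.0131
```

```bash
python3 -c "
from mv import *
path([.592,-.0245,.312],112.4,2)"
```

```text
t 4.78 pos [ 0.5707 -0.0821  0.3117] yaw 94.2 w 0.0131 F [ 0.02  0.46 -0.11] j [ 0.66  0.26 -0.73  1.44  0.18  1.5   1.58]
[28. 13. -0.] rz -9.1
[56. 26. -0.] rz -18.2
```

apply_moves:
  increments:
    - {"grip": 255,"xyz": [28,13,0],"rotation": [0,0,-9]}
    - {"grip": 255,"xyz": [56,26,0],"rotation": [0,0,-18.2]}
    - {"grip": 255,"xyz": [56,26,0],"rotation": [0,0,-18.2]}
    - {"grip": 255,"xyz": [56,26,0],"rotation": [0,0,-18.2]}

```text
time: 5.28
ee_pos: [0.5923, -0.0251, 0.3115]
eef_rot: [0.557, 0.83, -0.0, 0.004]
ft_force: [-0.6, -1.1, -1.4]
width: 0.013
```

```bash
python3 -c "
from mv import *
inc([.592,-.0245,.312],112.4)
from bench import viewer
for n in ('wrist','top','scene'):
  c=viewer.camera(n); cv2.imwrite('pics/%s5.png'%n,c['img']); np.savez(n+'5.npz',**c)
"
```

```text
t 5.28 pos [ 0.5923 -0.0251  0.3115] w 0.013 F [-0.59 -1.12 -1.43] j [ 0.58  0.32 -0.79  1.39  0.23  1.52  1.76]
xyz [ 0.7 -0.1 -0.5] rot [ 0.2  0.4 -0.1]
```

View pics/wrist5.png

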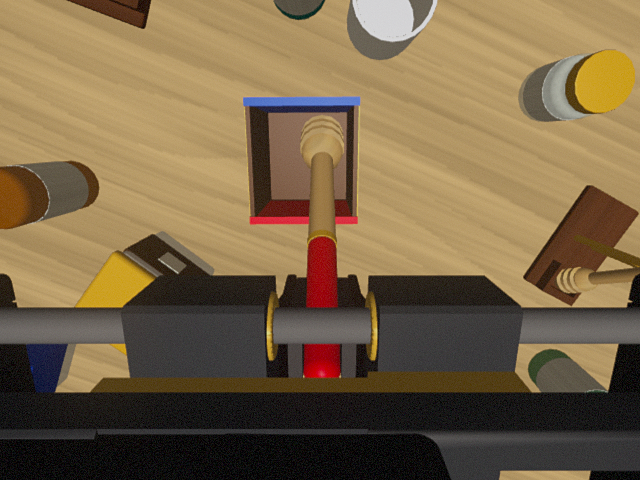

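View pics/top5.png

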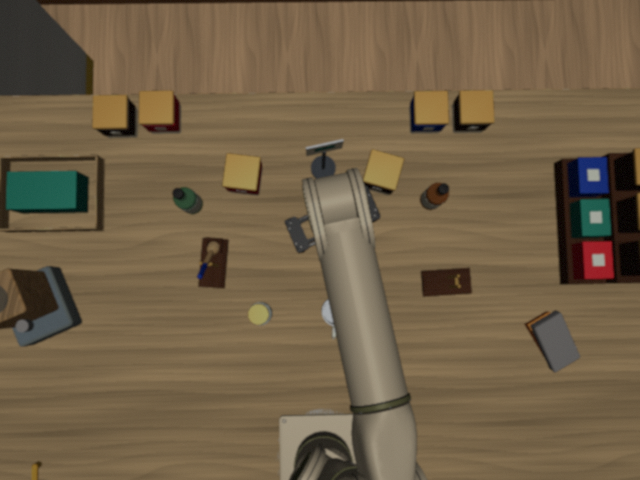

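View pics/scene5.png

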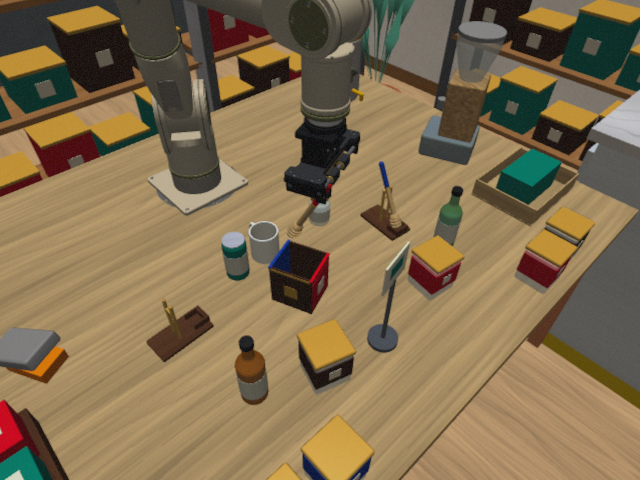

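```bash
python3 -c "
from h import *
np.set_printoptions(precision=1,suppress=True)
c=dict(np.load('wrist5.npz'))
a=np.radians(22.4);Rz=np.array([[np.cos(a),-np.sin(a),0],[np.sin(a),np.cos(a),0],[0,0,1]])
o=np.array([.553,-.0645,0])
P=[[.054,.049,.118],[.054,-.049,.118],[-.054,-.049,.118],[-.054,.049,.118]]
print(proj(c,[o+Rz@p for p in P]))
W=cloud(c); img=c['img']
m=(W[...,2]>.112)&(W[...,2]<.124); m[:, :230]=0;m[:,375:]=0;m[240:]=0
L=(W-o)@Rz
q=L[m]; print('tin rim x',np.percentile(q[:,0],[1,99])*1e3,'y',np.percentile(q[:,1],[1,99])*1e3, np.median(q[:,2])*1e3)
# bulb: lowest region
b=W[115:165,298:348].reshape(-1,3); Lb=L[115:165,298:348].reshape(-1,3); k=Lb[:,2]>.15
print('bulb in tin frame',Lb[k].mean(0)*1e3,Lb[k].min(0)*1e3,Lb[k].max(0)*1e3)
for v in (180,200,220,245,260):
  k=(L[v,:,2]>.17)&(np.abs(np.arange(640)-322)<25); print(v,L[v,k].mean(0)*1e3,np.nonzero(k)[0][[0,-1]])
"
```

```text
[[352.4 220.5]
 [246.6 220.6]
 [239.8  96.7]
 [354.7  96.3]]
tin rim x [-53.6  56.2] y [-46.6  53.2] 118.09913210160504
bulb in tin frame [-17.9  21.5 208.5] [-34.9   6.7 182.8] [ -3.   35.8 232. ]
180 [  3.8  21.5 243.4] [310 333]
200 [ 12.7  21.9 260.4] [310 334]
220 [ 20.5  21.7 275.5] [309 334]
245 [ 29.2  21.8 291.3] [307 336]
260 [ 33.7  21.8 300.3] [307 336]
```

The wrist view shows the bulb inside the rim outline (blue edge at y≈100, red edge at y≈220 px), about 18 mm to the tin's +y side and well aligned. Lowering.

apply_moves:
  increments:
    - {"grip": 255,"xyz": [0,0,30],"rotation": [0,0,0]}
    - {"grip": 255,"xyz": [0,0,65],"rotation": [0,0,0]}
    - {"grip": 255,"xyz": [0,0,100],"rotation": [0,0,0]}
    - {"grip": 255,"xyz": [0,0,130],"rotation": [0,0,0]}
    - {"grip": 255,"xyz": [0,0,150],"rotation": [0,0,0]}

```text
time: 6.05
ee_pos: [0.5928, -0.0274, 0.1603]
eef_rot: [0.558, 0.83, -0.001, 0.004]
ft_force: [-0.3, -0.0, -0.5]
width: 0.0127
```

```bash
python3 -c "
from mv import *
inc([.592,-.0245,.144],112.4)
from bench import viewer
for n in ('wrist','scene'):
  c=viewer.camera(n); cv2.imwrite('pics/%s6.png'%n,c['img']); np.savez(n+'6.npz',**c)
"
```

```text
t 6.05 pos [ 0.5928 -0.0274  0.1603] w 0.0127 F [-0.26 -0.03 -0.49] j [ 0.57  0.41 -0.76  1.61  0.3   1.24  1.71]
xyz [ 3.1  0.3 16.2] rot [ 0.2  0.4 -0.3]
```

View pics/wrist6.png

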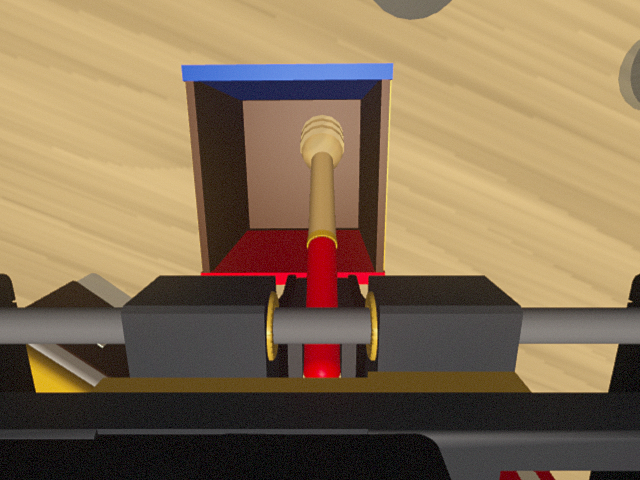

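Inside the tin, bulb at (322,140), clear of all walls. Now creeping down to the floor.

apply_moves:
  increments:
    - {"grip": 255,"xyz": [2,0,5],"rotation": [0,0,0]}
    - {"grip": 255,"xyz": [2,0,9],"rotation": [0,0,0]}
    - {"grip": 255,"xyz": [2,0,12],"rotation": [0,0,0]}
    - {"grip": 255,"xyz": [2,0,12],"rotation": [0,0,0]}

```text
time: 6.65
ee_pos: [0.5916, -0.0253, 0.1478]
eef_rot: [0.558, 0.83, -0.001, 0.003]
ft_force: [-0.1, -0.2, -1.5]
width: 0.0129
```

apply_moves:
  increments:
    - {"grip": 255,"xyz": [0,0,2],"rotation": [0,0,0]}
    - {"grip": 255,"xyz": [0,0,3],"rotation": [0,0,0]}
    - {"grip": 255,"xyz": [0,0,3],"rotation": [0,0,0]}

```text
time: 7.02
ee_pos: [0.5922, -0.0251, 0.1454]
eef_rot: [0.558, 0.83, -0.001, 0.004]
ft_force: [2.0, 0.1, 3.5]
width: 0.0129
```

The bulb is on the floor (+3.5 N). I'll tilt the stick about its foot so that it leans on the red rim before I release it.

apply_moves:
  increments:
    - {"grip": 255,"xyz": [0,2.4,1.2],"rotation": [1,0,0]}
    - {"grip": 255,"xyz": [0,4.7,2.6],"rotation": [2,0,0]}
    - {"grip": 255,"xyz": [0,7,4.2],"rotation": [3,0,0]}
    - {"grip": 255,"xyz": [0,9.4,5.6],"rotation": [4,0,0]}
    - {"grip": 255,"xyz": [0,9.4,5.6],"rotation": [4,0,0]}

```text
time: 7.65
ee_pos: [0.6014, -0.0211, 0.1397]
eef_rot: [0.557, 0.83, -0.03, -0.016]
ft_force: [2.1, 0.3, 4.0]
width: 0.013
```

```bash
python3 -c "
from mv import *
inc([.592,-.0245,.144],112.4)
from bench import viewer
for n in ('wrist','scene'):
  c=viewer.camera(n); cv2.imwrite('pics/%s7.png'%n,c['img']); np.savez(n+'7.npz',**c)
  i=c['img']
  if n=='scene': cv2.imwrite('pics/s7c.png',cv2.resize(i[150:330,220:420],(800,720)[:2] and (660,594),interpolation=cv2.INTER_CUBIC))
"
```

```text
t 7.65 pos [ 0.6014 -0.0211  0.1397] w 0.013 F [2.13 0.28 4.04] j [ 0.5   0.49 -0.73  1.55  0.36  1.3   1.66]
xyz [  0.4 -10.3  -3.6] rot [-3.8  0.4 -0.2]
```

View pics/wrist7.png

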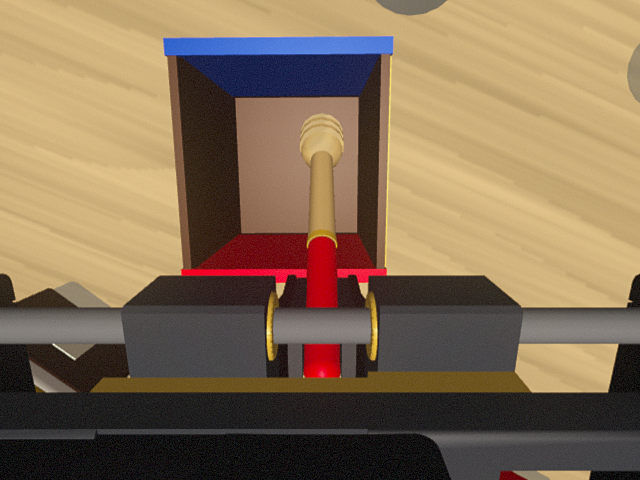

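View pics/s7c.png

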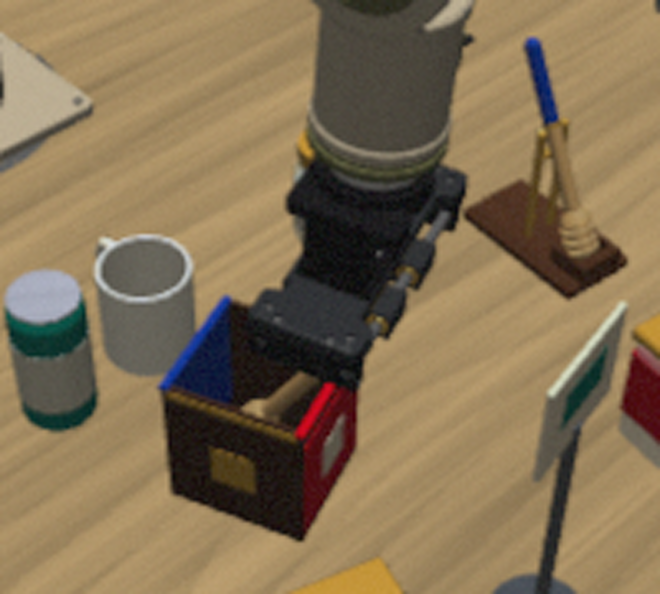

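Stick is at the rim at (322,270) with the foot on the floor. Releasing gently.

apply_moves:
  increments:
    - {"grip": 205,"xyz": [0,0,0],"rotation": [0,0,0]}
    - {"grip": 190,"xyz": [0,0,0],"rotation": [0,0,0]}
    - {"grip": 175,"xyz": [0,0,0],"rotation": [0,0,0]}
    - {"grip": 150,"xyz": [0,0,0],"rotation": [0,0,0]}
    - {"grip": 150,"xyz": [0,0,0],"rotation": [0,0,0]}

```text
time: 8.38
ee_pos: [0.6011, -0.0215, 0.1399]
eef_rot: [0.558, 0.829, -0.029, -0.016]
ft_force: [0.1, -0.8, 0.4]
width: 0.0341
```

```bash
python3 -c "
from mv import *
inc([.592,-.0245,.144],112.4)
from bench import viewer
for n in ('wrist',):
  c=viewer.camera(n); cv2.imwrite('pics/%s8.png'%n,c['img']); np.savez(n+'8.npz',**c)
"
```

```text
t 8.38 pos [ 0.6011 -0.0215  0.1399] w 0.0341 F [ 0.06 -0.81  0.44] j [ 0.5   0.49 -0.73  1.55  0.36  1.3   1.66]
xyz [ 0.6 -9.8 -3.5] rot [-3.8  0.4 -0.2]
```

View pics/wrist8.png

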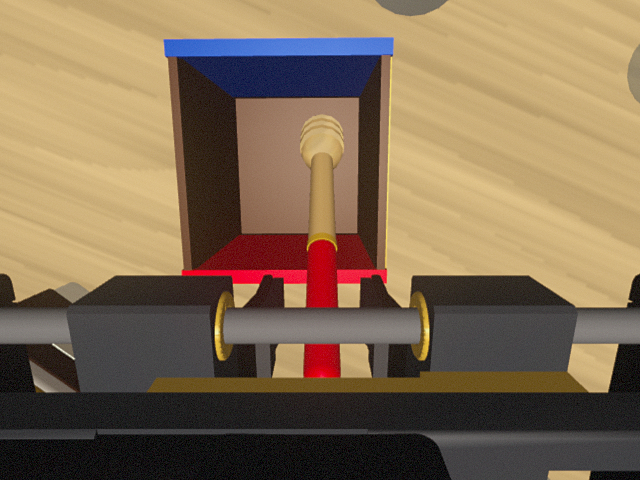

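Red stays leaning on its rim after release. Retracting upward.

apply_moves:
  increments:
    - {"grip": 130,"xyz": [0,0,-15],"rotation": [0,0,0]}
    - {"grip": 130,"xyz": [0,0,-45],"rotation": [0,0,0]}
    - {"grip": 130,"xyz": [0,0,-90],"rotation": [0,0,0]}
    - {"grip": 60,"xyz": [0,0,-140],"rotation": [0,0,0]}
    - {"grip": 0,"xyz": [0,0,-170],"rotation": [0,0,0]}

```text
time: 9.05
ee_pos: [0.6117, -0.0155, 0.3135]
eef_rot: [0.557, 0.83, -0.028, -0.014]
ft_force: [0.2, 0.2, -0.3]
width: 0.0552
```

```bash
python3 -c "
from mv import *
inc([.56,.09,.31],59)
from bench import viewer
for n in ('wrist','scene'):
  c=viewer.camera(n); cv2.imwrite('pics/%s9.png'%n,c['img']); np.savez(n+'9.npz',**c)
"
```

```text
t 9.05 pos [ 0.6117 -0.0155  0.3135] w 0.0552 F [ 0.23  0.25 -0.29] j [ 0.48  0.41 -0.76  1.28  0.3   1.62  1.71]
xyz [117.3  -7.7   3.1] rot [-3.1  2.1 53.2]
```

View pics/wrist9.png

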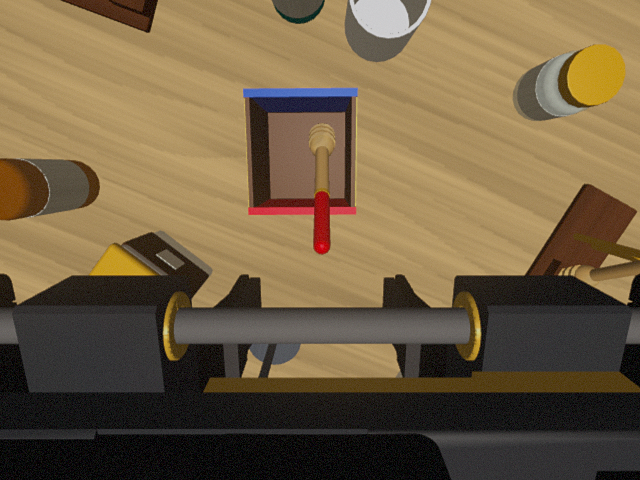

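apply_moves:
  increments:
    - {"grip": 0,"xyz": [23,-2,0],"rotation": [-0.6,0.4,10.6]}
    - {"grip": 0,"xyz": [47,-3,1],"rotation": [-1.2,0.8,21.3]}
    - {"grip": 0,"xyz": [70,-5,2],"rotation": [-1.9,1.2,32]}
    - {"grip": 0,"xyz": [94,-6,3],"rotation": [-2.5,1.7,42.6]}
    - {"grip": 0,"xyz": [117,-8,3],"rotation": [-3.1,2.1,53.2]}

```text
time: 9.78
ee_pos: [0.56, 0.0907, 0.3109]
eef_rot: [0.872, 0.49, 0.001, 0.0]
ft_force: [0.2, 0.2, -0.2]
width: 0.0869
```

```bash
python3 -c "
from mv import *
inc([.52,.2,.31],10)
"
```

```text
t 9.78 pos [0.56   0.0907 0.3109] w 0.0869 F [ 0.2   0.22 -0.17] j [ 0.34  0.24 -0.7   1.46  0.15  1.5   0.67]
xyz [ 72.6 -91.    0.9] rot [ 0.  -0.1 48.6]
```

apply_moves:
  increments:
    - {"grip": 0,"xyz": [15,-18,0],"rotation": [0,0,10]}
    - {"grip": 0,"xyz": [29,-36,0],"rotation": [0,0,20]}
    - {"grip": 0,"xyz": [44,-55,0],"rotation": [0,0,30]}
    - {"grip": 0,"xyz": [58,-73,1],"rotation": [0,0,40]}
    - {"grip": 0,"xyz": [73,-91,1],"rotation": [0,0,49]}

```text
time: 10.4
ee_pos: [0.5197, 0.2011, 0.31]
eef_rot: [0.997, 0.081, 0.001, -0.0]
ft_force: [0.3, 0.8, -0.1]
width: 0.0867
```

```bash
python3 -c "
from mv import *
inc([.495,.287,.29],-40)
"
```

```text
t 10.4 pos [0.5197 0.2011 0.31  ] w 0.0867 F [ 0.26  0.84 -0.07] j [ 0.13  0.21 -0.68  1.49  0.13  1.49 -0.39]
xyz [-10.4 -88.8  20. ] rot [-0.1 -0.1 49.3]
```

apply_moves:
  increments:
    - {"grip": 0,"xyz": [-2,-18,0],"rotation": [0,0,10]}
    - {"grip": 0,"xyz": [-4,-36,0],"rotation": [0,0,20]}
    - {"grip": 0,"xyz": [-6,-54,5],"rotation": [0,0,30]}
    - {"grip": 0,"xyz": [-8,-72,10],"rotation": [0,0,40]}
    - {"grip": 0,"xyz": [-10,-89,15],"rotation": [0,0,49.3]}

```text
time: 11.02
ee_pos: [0.4949, 0.2878, 0.295]
eef_rot: [0.939, -0.344, 0.001, -0.0]
ft_force: [-0.2, 0.5, -0.9]
width: 0.0874
```

```bash
python3 -c "
from mv import *
inc([.495,.287,.28],-95.2)
"
```

```text
t 11.03 pos [0.4949 0.2878 0.295 ] w 0.0874 F [-0.16  0.45 -0.86] j [-0.08  0.25 -0.63  1.48  0.15  1.46 -1.42]
xyz [ 0.6  0.6 15. ] rot [-0.1 -0.  54.9]
```

apply_moves:
  increments:
    - {"grip": 0,"xyz": [0,0,3],"rotation": [0,0,10]}
    - {"grip": 0,"xyz": [0,0,6],"rotation": [0,0,20]}
    - {"grip": 0,"xyz": [0,0,9],"rotation": [0,0,30]}
    - {"grip": 0,"xyz": [0,0,12],"rotation": [0,0,40]}
    - {"grip": 0,"xyz": [0,0,15],"rotation": [0,0,50]}

```text
time: 11.65
ee_pos: [0.4946, 0.2879, 0.28]
eef_rot: [-0.704, 0.711, -0.0, 0.001]
ft_force: [0.3, -0.3, -0.2]
width: 0.087
```

```bash
python3 -c "
from mv import *
inc([.495,.287,.28],-95.2)
from bench import viewer
for n in ('wrist',):
  c=viewer.camera(n); cv2.imwrite('pics/%s10.png'%n,c['img']); np.savez(n+'10.npz',**c)
"
```

```text
t 11.65 pos [0.4946 0.2879 0.28  ] w 0.087 F [ 0.31 -0.3  -0.18] j [-0.16  0.24 -0.53  1.51  0.12  1.43 -2.28]
xyz [ 0.9 -0.4 -0. ] rot [-0.1  0.   4.6]
```

View pics/wrist10.png

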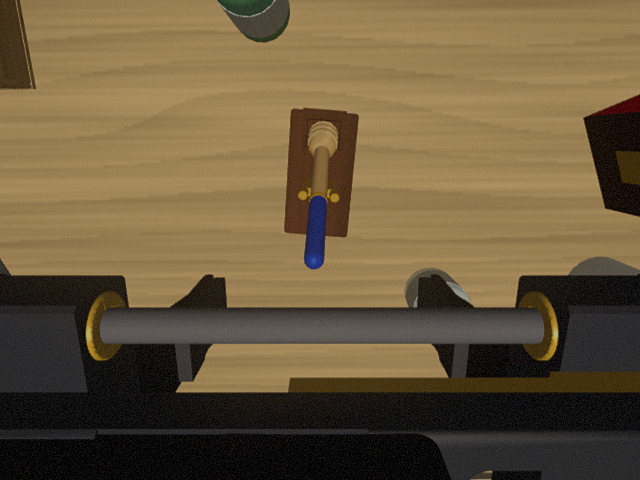

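```bash
python3 -c "
from stick import *
np.set_printoptions(precision=4,suppress=True)
c=dict(np.load('wrist10.npz'));W=cloud(c)
v,u=np.nonzero(colormask(c['img'],'blue')&(np.abs(np.mgrid[0:480,0:640][1]-316)<25)); 
print(len(u))
for a in range(v.min(),v.max()+1,8):
    k=(v>=a)&(v<a+8); P=W[v[k],u[k]]; print(a,u[k].mean().round(1),np.median(P,0))
P=W[v,u]; 
# fit axis via silhouette mid + top surface: direction
l=cv2.fitLine(P.astype(np.float32),cv2.DIST_HUBER,0,.001,.001).ravel(); print(l, np.degrees(np.arctan2(l[1],l[0])),np.degrees(np.arccos(abs(l[2]))))
c1=dict(np.load('scene0.npz'))
o1=lineplane(c1,blob(c1,'blue',(.498,.288,.165))); m=np.zeros((480,640),bool); m[v,u]=1; o2=lineplane(c,m)
for n in ('scene0','top0'):
  cc=dict(np.load(n+'.npz')); o1=lineplane(cc,blob(cc,'blue',(.498,.288,.165)))
  d=np.cross(o1[0],o2[0]); d/=np.linalg.norm(d); d*=np.sign(d[2])
  p0=np.linalg.solve(np.array([o1[0],o2[0],[0,0,1]]),[o1[0]@o1[1],o2[0]@o2[1],.165]); print(n,p0,d,np.degrees(np.arccos(d[2])),np.degrees(np.arctan2(d[1],d[0])))
print(o2[2])
# prediction with assumed model
dd=np.array([-.996*np.sin(np.radians(28.2)),.091*np.sin(np.radians(28.2)),np.cos(np.radians(28.2))]); p=np.array([.4965,.2868,.1665])
print(proj(c,[p+k*dd for k in(.03,.0,-.045,-.09)]))
"
```

```text
1227
196 317.7 [0.5174 0.2906 0.1349]
204 317.2 [nan nan nan]
212 316.8 [0.5083 0.2913 0.1513]
220 316.3 [nan nan nan]
228 315.6 [0.4998 0.2919 0.1676]
236 315.0 [0.4959 0.2926 0.175 ]
244 314.5 [nan nan nan]
252 314.0 [nan nan nan]
260 313.6 [0.4833 0.2932 0.1897]
268 313.5 [0.4793 0.2936 0.1883]
[0. 0. 0. 0. 0. 0.] 0.0 90.0
scene0 [0.4984 0.2923 0.165 ] [-0.4674  0.0406  0.8831] 27.97777859051784 175.03298292898432
top0 [0.4834 0.2936 0.165 ] [-0.5221  0.0451  0.8517] 31.60112066524237 175.05734562371623
[[313.0271 268.1445]
 [318.1806 195.8703]]
[[321.67   265.8103]
 [323.2412 235.5197]
 [325.1778 198.182 ]
 [326.7402 168.0586]]
```

```bash
python3 -c "
from mv import *
inc([.4993,.292,.215],-95.0)
"
```

```text
t 11.7 pos [0.4946 0.2877 0.2796] w 0.0867 F [-0.71  1.21 -0.02] j [-0.16  0.24 -0.53  1.51  0.12  1.43 -2.29]
xyz [-4.4 -4.6 64.6] rot [-0.1  0.   3.9]
```

apply_moves:
  increments:
    - {"grip": 0,"xyz": [-4.4,-4.6,15],"rotation": [0,0,4]}
    - {"grip": 0,"xyz": [-4.4,-4.6,40],"rotation": [0,0,4]}
    - {"grip": 0,"xyz": [-4.4,-4.6,64],"rotation": [0,0,4]}
    - {"grip": 0,"xyz": [-4.4,-4.6,64],"rotation": [0,0,4]}

```text
time: 12.2
ee_pos: [0.4984, 0.2915, 0.2142]
eef_rot: [-0.676, 0.737, 0.0, -0.001]
ft_force: [-0.7, 0.6, 0.4]
width: 0.0869
```

```bash
python3 -c "
from mv import *
inc([.4993,.292,.152],-95.0)
from bench import viewer
for n in ('wrist',):
  c=viewer.camera(n); cv2.imwrite('pics/%s11.png'%n,c['img']); np.savez(n+'11.npz',**c)
"
```

```text
t 12.2 pos [0.4984 0.2915 0.2142] w 0.0869 F [-0.7   0.57  0.39] j [-0.17  0.28 -0.52  1.59  0.15  1.31 -2.37]
xyz [-0.7 -0.9 62.2] rot [ 0.1 -0.1  0.1]
```

View pics/wrist11.png

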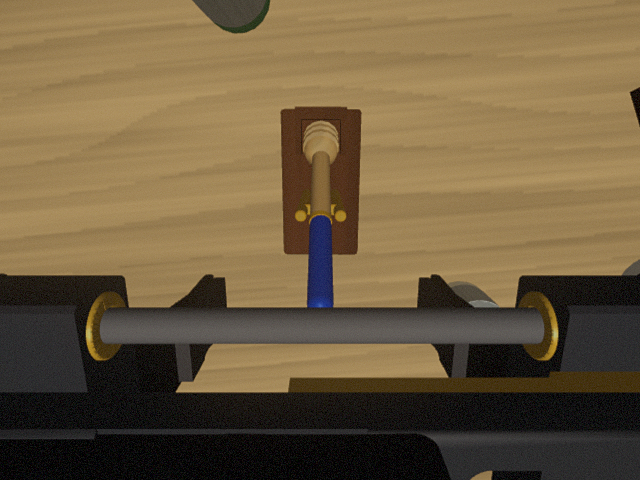

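The blue stick at (320,260) is centred and aligned between the jaws. Descending to grasp.

apply_moves:
  increments:
    - {"grip": 0,"xyz": [-0.5,-1,25],"rotation": [0,0,0]}
    - {"grip": 60,"xyz": [-0.5,-1,45],"rotation": [0,0,0]}
    - {"grip": 100,"xyz": [-0.5,-1,57],"rotation": [0,0,0]}
    - {"grip": 120,"xyz": [-0.5,-1,61],"rotation": [0,0,0]}
    - {"grip": 120,"xyz": [-0.5,-1,61],"rotation": [0,0,0]}

```text
time: 12.88
ee_pos: [0.5004, 0.2925, 0.1554]
eef_rot: [-0.676, 0.737, -0.0, 0.0]
ft_force: [0.3, -0.1, -0.6]
width: 0.0554
```

```bash
python3 -c "
from mv import *
inc([.4993,.292,.153],-95.0)
from bench import viewer
for n in ('wrist',):
  c=viewer.camera(n); cv2.imwrite('pics/%s12.png'%n,c['img']); np.savez(n+'12.npz',**c)
"
```

```text
t 12.88 pos [0.5004 0.2925 0.1554] w 0.0554 F [ 0.31 -0.13 -0.61] j [-0.18  0.33 -0.52  1.66  0.17  1.2  -2.39]
xyz [0.6 1.1 2.4] rot [-0.1  0.   0.1]
```

View pics/wrist12.png

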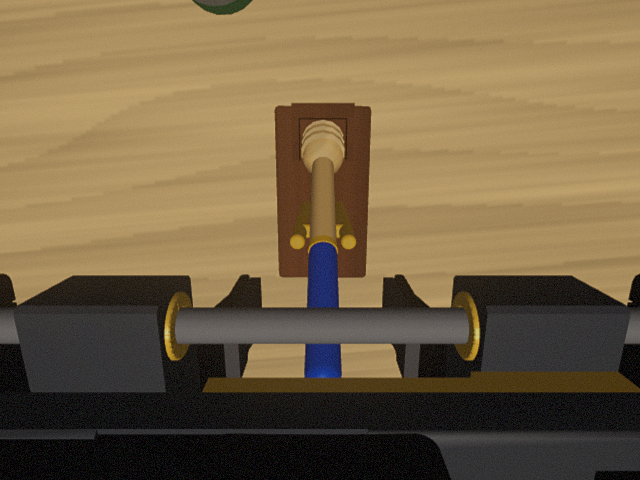

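Centred; the blue lower end is at (323,243), just as for red. Closing, then lifting.

apply_moves:
  increments:
    - {"grip": 200,"xyz": [0,0,1],"rotation": [0,0,0]}
    - {"grip": 255,"xyz": [0,0,1],"rotation": [0,0,0]}
    - {"grip": 255,"xyz": [0,0,1],"rotation": [0,0,0]}
    - {"grip": 255,"xyz": [0,0,1],"rotation": [0,0,0]}
    - {"grip": 255,"xyz": [0,0,1],"rotation": [0,0,0]}
  squeeze: 35

```text
time: 13.55
ee_pos: [0.5004, 0.2926, 0.1545]
eef_rot: [-0.676, 0.737, -0.0, 0.0]
ft_force: [-0.3, -0.5, 0.2]
width: 0.013
```

```bash
python3 -c "
from mv import *
inc([.4993,.292,.153],-95.0)"
```

```text
t 13.55 pos [0.5004 0.2926 0.1545] w 0.013 F [-0.33 -0.48  0.22] j [-0.18  0.33 -0.52  1.66  0.17  1.19 -2.39]
xyz [0.7 1.1 1.5] rot [-0.1  0.   0.1]
```

apply_moves:
  increments:
    - {"grip": 255,"xyz": [0,0,-15],"rotation": [0,0,0]}
    - {"grip": 255,"xyz": [0,0,-40],"rotation": [0,0,0]}
    - {"grip": 255,"xyz": [0,0,-75],"rotation": [0,0,0]}
    - {"grip": 255,"xyz": [0,0,-115],"rotation": [0,0,0]}
    - {"grip": 255,"xyz": [0,0,-160],"rotation": [0,0,0]}

```text
time: 14.18
ee_pos: [0.4999, 0.2924, 0.3167]
eef_rot: [-0.676, 0.737, -0.0, 0.001]
ft_force: [-0.0, -0.3, 0.1]
width: 0.0131
```

```bash
python3 -c "
from mv import *
np.set_printoptions(suppress=True)
path([.513,.09,.385],-81,5)
from h import *
c=dict(np.load('wrist9.npz'));W=cloud(c)
a=np.radians(22.4);Rz=np.array([[np.cos(a),-np.sin(a),0],[np.sin(a),np.cos(a),0],[0,0,1]]);o=np.array([.553,-.0645,0])
L=(W-o)@Rz; m=(L[...,2]>.112)&(L[...,2]<.124)&(abs(L[...,0])<.075)&(abs(L[...,1])<.075); m[230:]=0
q=L[m]; print('tin x',np.percentile(q[:,0],[1,99])*1e3,'y',np.percentile(q[:,1],[1,99])*1e3)
m=colormask(c['img'],'red'); m[:, :310]=0;m[:,335:]=0;m[225:260]&=True
for v in (142,160,175,188,200,225,240,248): 
  k=np.abs(np.arange(640)-322)<5; print(v,np.nanmedian(L[v,k],0)*1e3)
"
```

```text
t 14.18 pos [0.4999 0.2924 0.3167] yaw -94.9 w 0.0131 F [-0.04 -0.33  0.11] j [-0.17  0.24 -0.53  1.42  0.12  1.51 -2.35]
[ 40.  -6. -14.] rz -2.8
[ 80. -12. -27.] rz -5.6
[120. -18. -41.] rz -8.4
[160. -24. -55.] rz -11.2
[201. -31. -68.] rz -13.9
tin x [-53.83607418  56.69162715] y [-46.51582707  53.12764006]
142 [-11.98709955  22.06442495  50.15571371]
160 [ 7.13720591 22.16029351 74.47189755]
175 [21.61909773 22.2694522  96.22721503]
188 [ 33.02181556  22.36193471 114.97927989]
200 [ 42.8050966   22.43529216 129.41918139]
225 [ 61.02867227  22.56025248 157.43670492]
240 [ 70.81054183  22.63065356 172.3052866 ]
248 [ 76.82985635  22.63246285 174.63106717]
```

apply_moves:
  increments:
    - {"grip": 255,"xyz": [40,-6,-20],"rotation": [0,0,-3]}
    - {"grip": 255,"xyz": [80,-12,-40],"rotation": [0,0,-6]}
    - {"grip": 255,"xyz": [120,-18,-60],"rotation": [0,0,-8.5]}
    - {"grip": 255,"xyz": [160,-24,-68],"rotation": [0,0,-11]}
    - {"grip": 255,"xyz": [200,-30,-68],"rotation": [0,0,-14]}

```text
time: 14.8
ee_pos: [0.5124, 0.0895, 0.3866]
eef_rot: [0.761, -0.648, 0.001, -0.001]
ft_force: [-0.4, 0.4, -0.8]
width: 0.0133
```

```bash
python3 -c "
from mv import *
np.set_printoptions(suppress=True)
path([.5128,-.0992,.385],-67.6,5)"
```

```text
t 14.8 pos [0.5124 0.0895 0.3866] yaw -80.8 w 0.0133 F [-0.39  0.39 -0.82] j [ 0.12  0.08 -0.41  1.44  0.03  1.62 -1.7 ]
[37.  6.  0.] rz -2.6
[75. 12.  1.] rz -5.3
[112.  18.   1.] rz -7.9
[149.  24.   1.] rz -10.6
[186.  30.   2.] rz -13.2
```

apply_moves:
  increments:
    - {"grip": 255,"xyz": [37,6,0],"rotation": [0,0,-2.6]}
    - {"grip": 255,"xyz": [75,12,0],"rotation": [0,0,-5.3]}
    - {"grip": 255,"xyz": [112,18,0],"rotation": [0,0,-8]}
    - {"grip": 255,"xyz": [149,24,0],"rotation": [0,0,-10.6]}
    - {"grip": 255,"xyz": [186,30,0],"rotation": [0,0,-13.2]}

```text
time: 15.42
ee_pos: [0.5122, -0.0998, 0.3877]
eef_rot: [0.831, -0.556, 0.002, -0.002]
ft_force: [0.6, 0.6, 0.3]
width: 0.0131
```

```bash
python3 -c "
from mv import *
np.set_printoptions(suppress=True)
inc([.5128,-.0992,.33],-67.6)"
```

```text
t 15.43 pos [ 0.5122 -0.0998  0.3877] w 0.0131 F [0.57 0.6  0.31] j [ 0.33  0.08 -0.24  1.44  0.02  1.62 -1.09]
xyz [-0.4 -0.6 57.7] rot [-0.3 -0.1  0.1]
```

apply_moves:
  increments:
    - {"grip": 255,"xyz": [0,0,25],"rotation": [0,0,0]}
    - {"grip": 255,"xyz": [0,0,50],"rotation": [0,0,0]}
    - {"grip": 255,"xyz": [0,0,70],"rotation": [0,0,0]}
    - {"grip": 255,"xyz": [0,0,70],"rotation": [0,0,0]}

```text
time: 15.92
ee_pos: [0.5119, -0.0996, 0.3174]
eef_rot: [0.831, -0.556, 0.001, -0.001]
ft_force: [-0.2, -0.5, 0.0]
width: 0.0127
```

```bash
python3 -c "
from mv import *
np.set_printoptions(suppress=True)
inc([.5128,-.0992,.145],-67.6)
from bench import viewer
c=viewer.camera('wrist'); cv2.imwrite('pics/wrist13.png',c['img'])
W=cloud(c)
a=np.radians(22.4);Rz=np.array([[np.cos(a),-np.sin(a),0],[np.sin(a),np.cos(a),0],[0,0,1]]);o=np.array([.553,-.0645,0])
L=(W-o)@Rz; m=(L[...,2]>.112)&(L[...,2]<.124)&(abs(L[...,0])<.075)&(abs(L[...,1])<.075); m[255:]=0
q=L[m]; print('tin x',np.percentile(q[:,0],[1,99])*1e3,'y',np.percentile(q[:,1],[1,99])*1e3)
for v in (140,155,180,200,220,240): 
  k=np.abs(np.arange(640)-322)<5; print(v,np.nanmedian(L[v,k],0)*1e3)
"
```

```text
t 15.93 pos [ 0.5119 -0.0996  0.3174] w 0.0127 F [-0.18 -0.47  0.03] j [ 0.34  0.08 -0.25  1.58  0.02  1.48 -1.09]
xyz [ -0.1  -0.4 172.4] rot [-0.2 -0.   0.1]
tin x [-53.35654756  56.92135266] y [-46.33961215  53.28995617]
140 [ 17.19921847 -16.47104    217.22519807]
155 [  7.96302125 -16.47458707 222.36090392]
180 [ -5.48655548 -16.15722693 246.28091349]
200 [-14.71913584 -16.43104576 263.11519334]
220 [-22.85273742 -16.41488395 278.04689673]
240 [-29.74193523 -16.39729834 292.61064578]
```

View pics/wrist13.png

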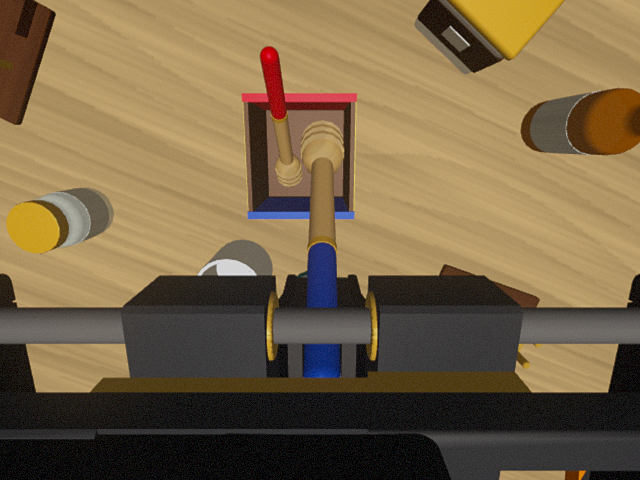

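The blue bulb at (322,140) is over the tin on its -y half, opposite the red bulb at (288,170). Lowering.

apply_moves:
  increments:
    - {"grip": 255,"xyz": [0,0,30],"rotation": [0,0,0]}
    - {"grip": 255,"xyz": [0,0,65],"rotation": [0,0,0]}
    - {"grip": 255,"xyz": [0,0,100],"rotation": [0,0,0]}
    - {"grip": 255,"xyz": [0,0,135],"rotation": [0,0,0]}
    - {"grip": 255,"xyz": [0,0,155],"rotation": [0,0,0]}

```text
time: 16.6
ee_pos: [0.5134, -0.0995, 0.1635]
eef_rot: [0.832, -0.556, 0.002, -0.002]
ft_force: [-0.4, -0.8, -0.0]
width: 0.0128
```

```bash
python3 -c "
from mv import *
inc([.5128,-.0992,.145],-67.6)
from bench import viewer
c=viewer.camera('wrist'); cv2.imwrite('pics/wrist14.png',c['img'])"
```

```text
t 16.6 pos [ 0.5134 -0.0995  0.1635] w 0.0128 F [-0.41 -0.79 -0.04] j [ 0.34  0.17 -0.25  1.81  0.04  1.16 -1.11]
xyz [-0.6  0.6 18.5] rot [-0.3 -0.1  0.1]
```

View pics/wrist14.png

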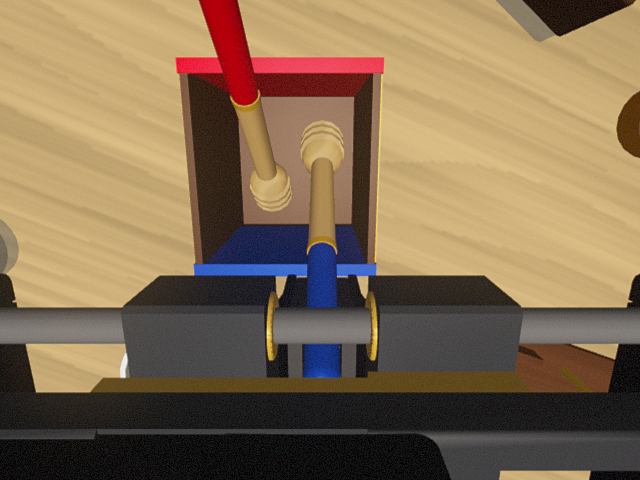

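The blue bulb is inside the tin, clear of the red dipper and the walls. Creeping down.

apply_moves:
  increments:
    - {"grip": 255,"xyz": [0,0,5],"rotation": [0,0,0]}
    - {"grip": 255,"xyz": [0,0,10],"rotation": [0,0,0]}
    - {"grip": 255,"xyz": [0,0,14],"rotation": [0,0,0]}
    - {"grip": 255,"xyz": [0,0,16],"rotation": [0,0,0]}
    - {"grip": 255,"xyz": [0,0,16],"rotation": [0,0,0]}

```text
time: 17.27
ee_pos: [0.5127, -0.0998, 0.1462]
eef_rot: [0.831, -0.556, 0.001, -0.001]
ft_force: [-1.4, -0.5, 4.3]
width: 0.0131
```

apply_moves:
  increments:
    - {"grip": 255,"xyz": [0,2.4,1.2],"rotation": [1,0,0]}
    - {"grip": 255,"xyz": [0,4.7,2.6],"rotation": [2,0,0]}
    - {"grip": 255,"xyz": [0,7,4.2],"rotation": [3,0,0]}
    - {"grip": 255,"xyz": [0,9.4,5.6],"rotation": [4,0,0]}
    - {"grip": 255,"xyz": [0,9.4,5.6],"rotation": [4,0,0]}

```text
time: 17.9
ee_pos: [0.5053, -0.1034, 0.1418]
eef_rot: [0.831, -0.555, 0.023, -0.032]
ft_force: [4.4, 0.8, 3.6]
width: 0.0132
```

```bash
python3 -c "
from mv import *
inc([.5128,-.0992,.145],-67.6)
from bench import viewer
c=viewer.camera('wrist'); cv2.imwrite('pics/wrist15.png',c['img'])"
```

```text
t 17.9 pos [ 0.5053 -0.1034  0.1418] w 0.0132 F [4.4  0.79 3.56] j [ 0.37  0.13 -0.25  1.9  -0.    1.04 -1.05]
xyz [-1.  -8.7 -2.5] rot [-4.4 -0.1  0.1]
```

View pics/wrist15.png

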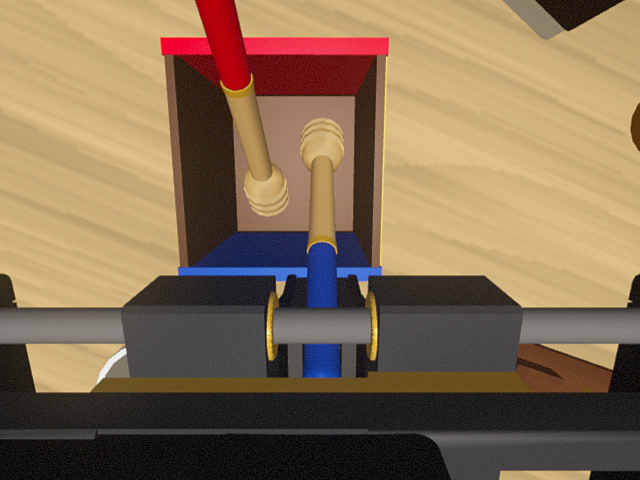

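Contact with the rim (about 4 N towards tin +x). Releasing gently.

apply_moves:
  increments:
    - {"grip": 205,"xyz": [0,0,0],"rotation": [0,0,0]}
    - {"grip": 190,"xyz": [0,0,0],"rotation": [0,0,0]}
    - {"grip": 175,"xyz": [0,0,0],"rotation": [0,0,0]}
    - {"grip": 150,"xyz": [0,0,0],"rotation": [0,0,0]}
    - {"grip": 150,"xyz": [0,0,0],"rotation": [0,0,0]}

```text
time: 18.58
ee_pos: [0.5052, -0.1034, 0.1416]
eef_rot: [0.831, -0.555, 0.022, -0.031]
ft_force: [-0.2, 0.0, -0.2]
width: 0.0345
```

```bash
python3 -c "
from mv import *
inc([.5128,-.0992,.145],-67.6)
from bench import viewer
c=viewer.camera('wrist'); cv2.imwrite('pics/wrist16.png',c['img'])"
```

```text
t 18.57 pos [ 0.5052 -0.1034  0.1416] w 0.0345 F [-0.2   0.01 -0.21] j [ 0.37  0.13 -0.25  1.9  -0.    1.04 -1.05]
xyz [-1.  -8.8 -2.7] rot [-4.4 -0.1  0.1]
```

View pics/wrist16.png

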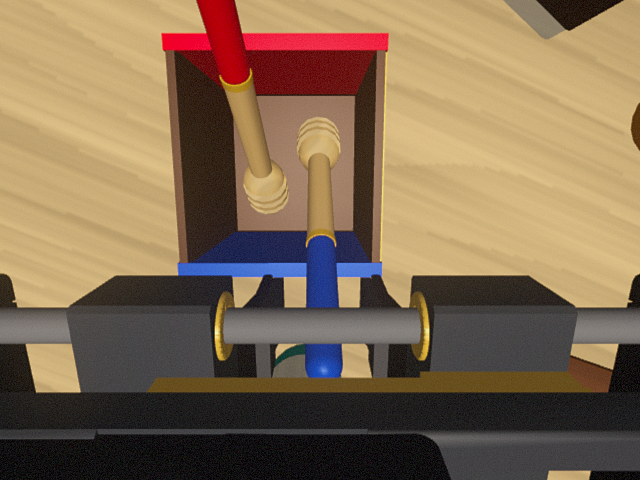

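Blue rests on its rim with the handle between the open fingers. Retracting upward.

apply_moves:
  increments:
    - {"grip": 130,"xyz": [0,0,-15],"rotation": [0,0,0]}
    - {"grip": 130,"xyz": [0,0,-45],"rotation": [0,0,0]}
    - {"grip": 130,"xyz": [0,0,-90],"rotation": [0,0,0]}
    - {"grip": 130,"xyz": [0,0,-140],"rotation": [0,0,0]}
    - {"grip": 130,"xyz": [0,0,-175],"rotation": [0,0,0]}

```text
time: 19.25
ee_pos: [0.4928, -0.1082, 0.3198]
eef_rot: [0.831, -0.555, 0.024, -0.032]
ft_force: [1.4, 0.0, -0.6]
width: 0.0427
```

```bash
python3 -c "
from mv import *
np.set_printoptions(suppress=True,precision=1)
inc([.5128,-.0992,.33],-67.6)
from bench import viewer
c=viewer.camera('wrist'); cv2.imwrite('pics/wrist17.png',c['img'])
W=cloud(c)
a=np.radians(22.4);Rz=np.array([[np.cos(a),-np.sin(a),0],[np.sin(a),np.cos(a),0],[0,0,1]]);o=np.array([.553,-.0645,0])
L=(W-o)@Rz-[.0013,.0033,0]; m=(L[...,2]>.112)&(L[...,2]<.124)&(abs(L[...,0])<.075)&(abs(L[...,1])<.075); m[255:]=0
q=L[m]; print('tin x',np.percentile(q[:,0],[1,99])*1e3,'y',np.percentile(q[:,1],[1,99])*1e3)
for col,s in(('red',1),('blue',-1)):
  k=colormask(c['img'],col)&(L[...,2]>.14)&(L[...,2]<.2)&(L[...,0]*s>0)&(abs(L[...,1])<.06); P=L[k]
  i=np.argsort(P[:,0]*s)[-15:]; print(col,'tip',P[i].mean(0)*1e3, len(P))
c=viewer.camera('scene'); cv2.imwrite('pics/scene17.png',c['img'])
"
```

```text
t 19.25 pos [ 0.5 -0.1  0.3] w 0.0427 F [ 1.4  0.  -0.6] j [ 0.4 -0.  -0.2  1.7 -0.   1.4 -1. ]
xyz [ -0.6 -22.7  -8.4] rot [-4.6 -0.2  0.1]
tin x [-55.1  55.8] y [-49.7  50.1]
red tip [ 79.4  19.8 174.5] 855
blue tip [-78.6 -21.3 175.7] 613
```

View pics/wrist17.png

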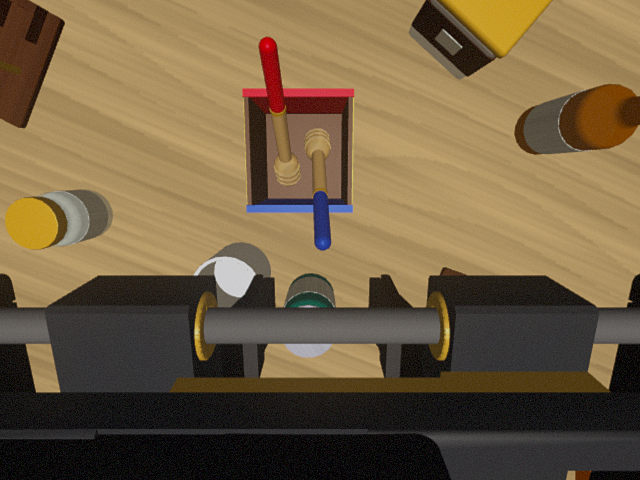

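View pics/scene17.png

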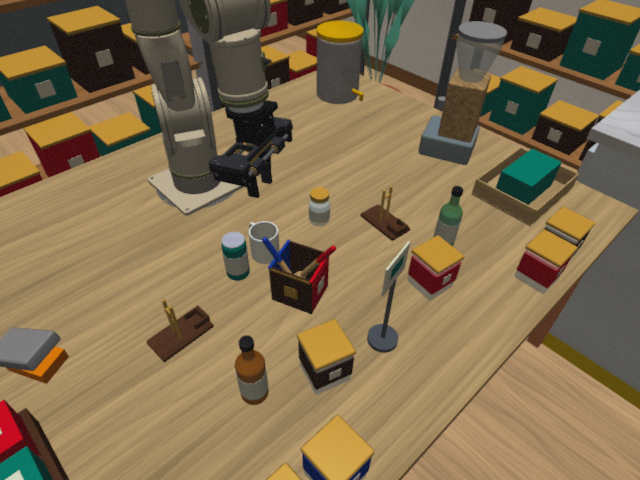

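Tips in the tin frame are red x≈+79 mm, z≈175 mm and blue x≈-79 mm, z≈176 mm. The tin hasn't moved and the bystanders are in place. I'll pause briefly to confirm everything is at rest, then hand in.

apply_moves:
  increments:
    - {"grip": 130,"xyz": [0,0,0],"rotation": [0,0,0]}
    - {"grip": 130,"xyz": [0,0,0],"rotation": [0,0,0]}
    - {"grip": 130,"xyz": [0,0,0],"rotation": [0,0,0]}
    - {"grip": 130,"xyz": [0,0,0],"rotation": [0,0,0]}

```text
time: 19.85
ee_pos: [0.4938, -0.1084, 0.3211]
eef_rot: [0.831, -0.555, 0.025, -0.032]
ft_force: [0.4, -0.3, -0.9]
width: 0.0426
```

```bash
python3 -c "
from bench import r,viewer
import cv2,numpy as np
a=cv2.imread('pics/scene17.png'); b=viewer.camera('scene')['img']
d=cv2.absdiff(a,b)[230:310,255:345]; print('max diff',d.max(),d.mean())
print(r.close_job())"
```

```text
max diff 43 2.932777777777778
the job is handed in; nothing more can be done
None
```

Both dippers are in the tin, bulb down on its floor, red leaning on the red rim and blue on the blue rim. I lifted each straight out of its rack, lowered it until the bulb touched the floor, tilted it onto its rim and then opened the fingers. The job was handed in at about 20 s, with no verdict reported.

**Last checks that passed:**
- **Handle tips:** in the tin frame, red is at x +79, y +20, z 175 mm and blue at x -79, y -21, z 176 mm. Both meet the limits.
- **Bulbs:** both are inside the tin. The wrist force showed floor contact (about 4 N) just before each release. I did not measure the bulb-tip heights directly.
- **Tin:** the wrist camera found its rim within about 1 mm of where it was before the dippers went in.
- **Bystanders:** all in place in the last scene picture. I judged this by eye.
- **Gripper:** clear of everything.

**Checks that disagreed or were weaker:**
- **Camera disagreement:** the top camera differed from the wrist camera by 3–4 mm on the tin and the blue stick. I used the wrist camera, and both grasps and placements fitted it.
- **At rest:** I compared two pictures 0.6 s apart over the tin. The mean difference was about 3 grey levels, with single pixels up to 43. I took that as image noise and did not look into it further.

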